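# Set the coin-box shutters with the gauge blade and sort the boxes by route colour

### The arm

A 6-joint arm with a two-finger parallel gripper is mounted at the origin on the work surface. World frame = base frame: x ahead of the robot, y to its left, z up, the work surface at z = 0. Lengths are in m, angles in rad, forces in N, time in s.
With the tool pointing down it reaches from about 0.3 to 0.875 m from the base axis. Payload 6.4 kg.
Tool frame: the origin (TCP) lies midway between the tips of the shut fingers; the grasp point (between the pads) lies 19 mm behind it (env.hold_point_z is the distance from the TCP to the grasp point, in m); z points along the fingers, y is the line along which they close (so a half turn about z gives the same grasp; the last joint's range is limited). The gripper opens to 88 mm and grips with 3 to 60 N. Pads are 18 mm wide; open, the fingers measure 123 mm over their backs; the gripper's body (75 mm by 187 mm) begins 45 mm behind the grasp point.
Start: joints at [0.974, 0.181, 1.607, -0, 1.354, -0.206], TCP at [0.219, 0.532, 0.239] pointing down, gripper open.
Joint ranges: [-2.99, 2.99], [-0.89, 2.07], [0.3, 2.58], [-1.14, 4.28], [0, 2.63], [-3.12, 3.12]. Speed limits (rad/s): [2.57, 2.57, 3.01, 3.14, 3.14, 3.14].

### API

Orientations are given as a rotation vector (axis times angle).
In Python, from cell import env, optics, order gives the robot as it stands.
- The arm moves only by the tool move_arm, never from a script. Its arguments are lists of equal length, an entry for each row: "linear": the shift along the tool's x, y, z normalised to -1 to 1, where 1 is 8 cm, a list of three; "delta_rot": the turn, a rotation vector about the tool's x, y, z normalised to -1 to 1, where 1 is 90 degrees, a list of three; "fingers": the finger opening in mm, from 0 to 88.1. A call has 1 to 8 rows; each row is the pose to reach, as a shift and turn from the pose commanded when the call began, along the tool's axes at that moment; what a row does not reach only later rows make up. A row lasts 1/10 s, in which the tool goes at most 50 mm and 8.59 degrees, less where a joint would pass 70% of its speed; a pose out of reach is approached as far as the arm can. A call with a number of a shift or a turn outside -1 to 1 is refused whole. A call with a gripper value outside its range is refused whole. The fingers move at their own pace and stop on an object; "force" is the grip in N (left out, the last holds). Time passes only in rows, so rows that repeat a pose let the fingers close. It gives the time, the measured TCP pose, the force, the opening and the grip force at its end, in the units of the state.
- env.observe(): the state, without advancing time (a new reading comes with each control period).
- optics.capture(name): name is "scene" or "top" or "wrist"; returns a dict with "image" (384x512x3 uint8, red, green, blue), "mtx" (3x3 intrinsics, pixels), "position" and "rotation" of the camera in the world. Camera axes: x right, y down, z forward; pixel columns grow to the right and rows downward; lengths in m; the calibration is good to about 2 mm. A picture is of the moment at which its call begins. There is no depth.
- order.job_done(): hands the job in; it is judged then, once.
The state is a dict: "clock": time; "q": joint angles; "joint_vel": joint speeds; "effort": joint torques, N m; "eef_pos": TCP position; "tool_rot": TCP orientation; "wrist_force": force on the tool from outside, world axes, zero at the start; "ft_torque": the same for the moment, N m; "finger_gap": finger opening in m; "grip_force": force on a finger pad.
Only numpy, scipy, OpenCV 4.12 (cv2) and the standard library are available. Lean on these libraries where they do the work, as an engineer would, in place of code of your own. Each camera call takes 0.05 s, during which the arm holds its last target. There are 200 camera calls.

### The job

Make the emptied coin boxes ready for their rounds: push the shouldered gauge blade straight down into the coin slot of every box until its shoulder is home on the lid, so that the red shutter is set right down. Stand each box upright in the tray of its lid's colour, and hang the gauge back across the two prongs of its hanger. Leave the lock cylinder, the copper tokens and the clamp ring where they are.

Things in the scene. Friction and masses are not known exactly. Their poses are not given: they have to be found in the camera images.
- blue1: First coin box with a blue lid: loose steel box 84 mm long (its x) x 56 mm wide (its y) x 64 mm high, about 0.55 kg; origin at the centre of its underside, z up. In the lid a brass-lipped coin slot 46 mm (x) x 10 mm (y), mouth chamfered 3 mm, its throat running straight down. May be absent.
- blue1_slot (a point): Centre of the slot mouth of blue1, level with the lid top (64 mm above the box's origin), axes as the box's.
- shutter_blue1 (a joint): Red shutter plate in the slot throat of blue1, in m downwards: at 0 its top lies 6 mm below the lid top (locked); it slides down against about 3 N of friction and stays where it is pushed, end stop at 0.040. The gauge blade with its shoulder on the lid brings it to 0.036, which is set.
- blue2: Second coin box with a blue lid: loose steel box 84 mm long (its x) x 56 mm wide (its y) x 64 mm high, about 0.55 kg; origin at the centre of its underside, z up. In the lid a brass-lipped coin slot 46 mm (x) x 10 mm (y), mouth chamfered 3 mm, its throat running straight down. May be absent.
- blue2_slot (a point): Centre of the slot mouth of blue2, level with the lid top (64 mm above the box's origin), axes as the box's.
- shutter_blue2 (a joint): Red shutter plate in the slot throat of blue2, in m downwards: at 0 its top lies 6 mm below the lid top (locked); it slides down against about 3 N of friction and stays where it is pushed, end stop at 0.040. The gauge blade with its shoulder on the lid brings it to 0.036, which is set.
- yellow1: First coin box with a yellow lid: loose steel box 84 mm long (its x) x 56 mm wide (its y) x 64 mm high, about 0.55 kg; origin at the centre of its underside, z up. In the lid a brass-lipped coin slot 46 mm (x) x 10 mm (y), mouth chamfered 3 mm, its throat running straight down. May be absent.
- yellow1_slot (a point): Centre of the slot mouth of yellow1, level with the lid top (64 mm above the box's origin), axes as the box's.
- shutter_yellow1 (a joint): Red shutter plate in the slot throat of yellow1, in m downwards: at 0 its top lies 6 mm below the lid top (locked); it slides down against about 3 N of friction and stays where it is pushed, end stop at 0.040. The gauge blade with its shoulder on the lid brings it to 0.036, which is set.
- yellow2: Second coin box with a yellow lid: loose steel box 84 mm long (its x) x 56 mm wide (its y) x 64 mm high, about 0.55 kg; origin at the centre of its underside, z up. In the lid a brass-lipped coin slot 46 mm (x) x 10 mm (y), mouth chamfered 3 mm, its throat running straight down. May be absent.
- yellow2_slot (a point): Centre of the slot mouth of yellow2, level with the lid top (64 mm above the box's origin), axes as the box's.
- shutter_yellow2 (a joint): Red shutter plate in the slot throat of yellow2, in m downwards: at 0 its top lies 6 mm below the lid top (locked); it slides down against about 3 N of friction and stays where it is pushed, end stop at 0.040. The gauge blade with its shoulder on the lid brings it to 0.036, which is set.
- blue_tray: Blue sheet-steel tray, fixed, for boxes with blue lids: 130 mm (its x) x 230 mm (its y) outside, 32 mm high, walls and floor 5 mm, open on top; origin at the centre of its underside. Two boxes stand in it side by side along its y.
- blue_tray_floor (a point): Centre of the blue tray's inner floor (5 mm above its origin), axes as the tray's.
- yellow_tray: Yellow sheet-steel tray, fixed, for boxes with yellow lids: 130 mm (its x) x 230 mm (its y) outside, 32 mm high, walls and floor 5 mm, open on top; origin at the centre of its underside. Two boxes stand in it side by side along its y.
- yellow_tray_floor (a point): Centre of the yellow tray's inner floor (5 mm above its origin), axes as the tray's.
- gauge: Shouldered gauge blade, 0.18 kg, hung upright at the start. Origin: centre of the shoulder's underside; x thickness, y width, z up. Below it a flat steel blade 4 (x) x 34 (y) x 42 mm long; above it the shoulder 18 (x) x 80 (y) x 12 mm high, then an orange handle 16 (x) x 28 (y) mm, 12 to 82 mm above the origin, gripped across its thickness.
- gauge_tip (a point): Centre of the blade's lower end, 42 mm below the gauge's origin.
- hanger: Grey gauge hanger, fixed; origin: centre of its underside. Base 100 x 90 x 8 mm; back plate at +x, 90 mm high; two steel prongs 8 mm thick run from it along -x at y = +30 and -30 mm, tops 90 mm up, ends turned up 10 mm at x = -43 mm. The blade hangs between the prongs, its shoulder lying across both.
- hanger_rest (a point): Where the gauge's origin rests when hung: between the prongs, level with their tops; axes as the hanger's (gauge x along hanger x, either way round). Free prong length reaches 30 mm to either side along x.
- lock: Bystander: brass lock cylinder standing upright, 42 mm across its foot, 62 mm high; origin at the centre of its underside.
- token1: Bystander: copper test token, 38 mm across, 5 mm thick, lying flat near the lock.
- token2: Bystander: copper test token, 38 mm across, 5 mm thick, lying flat near the lock.
- clamp_ring: Bystander: blue painted housing clamp ring with two ears, 84 mm across, 16 mm high, lying flat; origin at its centre, underside.
Things that resemble listed ones, but are neither listed nor needed, are in the scene too. Leave any white look-alike of the blue1 alone.

How it is judged:
On the way:
1. the gauge blade is home in a coin slot: its shoulder within 4 mm of the lid, upright in the slot, and the shutter pushed down past 32 mm (((value of joint shutter_blue1 above 0.032 m and horizontal distance between gauge and blue1_slot below 0.01 m and z of gauge in the frame of blue1 below 0.068 m and angle between the z axis of gauge and the z axis of blue1, either way round below 0.12 rad) or (value of joint shutter_blue2 above 0.032 m and horizontal distance between gauge and blue2_slot below 0.01 m and z of gauge in the frame of blue2 below 0.068 m and angle between the z axis of gauge and the z axis of blue2, either way round below 0.12 rad) or (value of joint shutter_yellow1 above 0.032 m and horizontal distance between gauge and yellow1_slot below 0.01 m and z of gauge in the frame of yellow1 below 0.068 m and angle between the z axis of gauge and the z axis of yellow1, either way round below 0.12 rad) or (value of joint shutter_yellow2 above 0.032 m and horizontal distance between gauge and yellow2_slot below 0.01 m and z of gauge in the frame of yellow2 below 0.068 m and angle between the z axis of gauge and the z axis of yellow2, either way round below 0.12 rad))), for 0.1 s.
At the end, for the whole second after the job is handed in: Every coin box present: shutter down at least 32 mm (36 is fully home), at rest, upright within 0.1 rad, on the floor of the tray of its lid's colour. Gauge at rest and upright within 0.12 rad, shoulder on both prongs (4 mm in height, 12 mm from the middle) (value of joint each of shutter_blue1, shutter_blue2, shutter_yellow1, shutter_yellow2 above 0.032 m and x of blue1 in the frame of blue_tray_floor between -0.045 and 0.045 m and y of blue1 in the frame of blue_tray_floor between -0.095 and 0.095 m and z of blue1 in the frame of blue_tray_floor between -0.004 and 0.006 m and angle between each of blue1, blue2, yellow1, yellow2's own z axis and vertical below 0.1 rad and linear speed of each of blue1, blue2, yellow1, yellow2, gauge below 0.02 m/s and x of blue2 in the frame of blue_tray_floor between -0.045 and 0.045 m and y of blue2 in the frame of blue_tray_floor between -0.095 and 0.095 m and z of blue2 in the frame of blue_tray_floor between -0.004 and 0.006 m and x of yellow1 in the frame of yellow_tray_floor between -0.045 and 0.045 m and y of yellow1 in the frame of yellow_tray_floor between -0.095 and 0.095 m and z of yellow1 in the frame of yellow_tray_floor between -0.004 and 0.006 m and x of yellow2 in the frame of yellow_tray_floor between -0.045 and 0.045 m and y of yellow2 in the frame of yellow_tray_floor between -0.095 and 0.095 m and z of yellow2 in the frame of yellow_tray_floor between -0.004 and 0.006 m and x of gauge in the frame of hanger_rest between -0.028 and 0.03 m and y of gauge in the frame of hanger_rest between -0.012 and 0.012 m and z of gauge in the frame of hanger_rest between -0.004 and 0.005 m and angle between gauge's own z axis and vertical below 0.12 rad and angle between the y axis of gauge and the y axis of hanger_rest, either way round below 0.3 rad); the robot touches nothing.
It fails at once if the lock is moved more than 25 mm (distance of lock from where it was at the start of the episode above 0.025 m).
It fails at once if the copper token 1 is moved more than 25 mm (distance of token1 from where it was at the start of the episode above 0.025 m).
It fails at once if the copper token 2 is moved more than 25 mm (distance of token2 from where it was at the start of the episode above 0.025 m).
It fails at once if the clamp ring is moved more than 25 mm (distance of clamp_ring from where it was at the start of the episode above 0.025 m).
Of blue1, blue2, yellow1, yellow2 only 3 to 4 are there at a start; the rules pass over those that are not, and their reading is None.
At some moment in a run one of blue1, blue2, yellow1, yellow2 may be knocked a few centimetres aside while the robot is not near it.
It also fails if it takes over 210 s, if anything falls off the work surface, if the arm or the gripper's body presses on something with over 40 N, if the wrist force passes 120 N, or if a joint passes its speed limit or range.

## Working session

There is one attempt and no reset: what is moved stays moved. The work goes in short steps, Python scripts to look and compute and a tool call to move; the robot and the scene stay as the last step left them, time stands still between calls to the robot, and variables do not carry over. Pictures are saved under pics/ and viewed, at most 14 in all, crops included, and the job is handed in when it is done.

Besides the shell and the picture viewer there is one more tool, called after "Emit:" as name(argument=value, ...) on one line, values as JSON. move_arm: Moves the arm, as the interface text tells. Scaled input: -1 to 1 covers 8 cm each way for a shift and 90 degrees each way for a turn. Its arguments: {"type":"object","properties":{"linear":{"type":"array"},"delta_rot":{"type":"array"},"fingers":{"type":"array"},"force":{"type":"number"}},"required":["linear","delta_rot","fingers"]}

```bash
ls; mkdir -p pics; cat > h.py <<'E'
import numpy as np, cv2, json
from scipy.spatial.transform import Rotation as R
from cell import env, optics, order
def cap(n,f):
    c=optics.capture(n); cv2.imwrite(f'pics/{f}.png',c['image'][:,:,::-1])
    np.savez(f'pics/{f}.npz',**{k:np.array(v) for k,v in c.items()}); return c
def load(f): return np.load(f'pics/{f}.npz')
def rot(c):
    r=np.array(c['rotation']); return r if r.shape==(3,3) else R.from_rotvec(r).as_matrix()
def ray(c,px):
    d=rot(c)@np.linalg.inv(c['mtx'])@np.array([px[0],px[1],1.]); return np.array(c['position']),d
def onz(c,px,z):
    p,d=ray(c,px); return p+d*(z-p[2])/d[2]
def proj(c,P):
    q=np.array(c['mtx'])@(rot(c).T@(np.array(P,float)-c['position'])); return q[:2]/q[2]
def tri(obs):
    A=np.zeros((3,3));b=np.zeros(3)
    for c,px in obs:
        p,d=ray(c,px);d=d/np.linalg.norm(d);M=np.eye(3)-np.outer(d,d);A+=M;b+=M@p
    return np.linalg.solve(A,b)
E
python3 - <<'E'
from h import *
for n in ('scene','top','wrist'):
    c=cap(n,n+'0'); print(n,c['position'],np.array(c['rotation']).round(3).tolist(),np.array(c['mtx']).round(1).tolist())
print(env.observe(), env.hold_point_z)
a=[cv2.imread(f'pics/{n}0.png') for n in('scene','top')]
for n,i in zip(('scene','top'),a): cv2.imwrite(f'pics/{n}0b.png',cv2.resize(i,(800,600),interpolation=cv2.INTER_CUBIC))
E
```

```text
pics
scene [1.47672154 0.20252948 0.8698494 ] [-1.512, -1.926, 0.894] [[393.1, 0.0, 255.7], [0.0, 393.1, 186.4], [0.0, 0.0, 1.0]]
top [ 0.34687091 -0.02799228  1.13947325] [-2.127, 2.11, -0.174] [[418.4, 0.0, 256.1], [0.0, 418.4, 193.7], [0.0, 0.0, 1.0]]
wrist [0.15848991 0.55567801 0.38422469] [2.425, 1.623, 0.211] [[272.9, 0.0, 253.6], [0.0, 272.9, 190.7], [0.0, 0.0, 1.0]]
{'clock': 0.15, 'q': array([ 9.73663930e-01,  1.81383873e-01,  1.60773577e+00,  4.24978767e-06,
        1.35375959e+00, -2.06294652e-01]), 'joint_vel': array([-0.00065363, -0.00176464, -0.00366803,  0.00115378,  0.00200435,
        0.00037397]), 'effort': array([ 1.66916161e-03, -4.34223783e+01, -3.42175663e+01,  7.02975830e-02,
        3.54995497e-02, -8.74805824e-05]), 'eef_pos': array([0.21881486, 0.53132611, 0.23803006]), 'tool_rot': array([-6.09929342e-01, -3.08129886e+00,  1.85722926e-03]), 'wrist_force': array([ 1.09546719, -0.37547471,  1.07786973]), 'ft_torque': array([-0.0119616 ,  0.00747801,  0.04959913]), 'grip_force': 0.0, 'finger_gap': 0.08794161955377172} 0.0187
```

View pics/top0b.png

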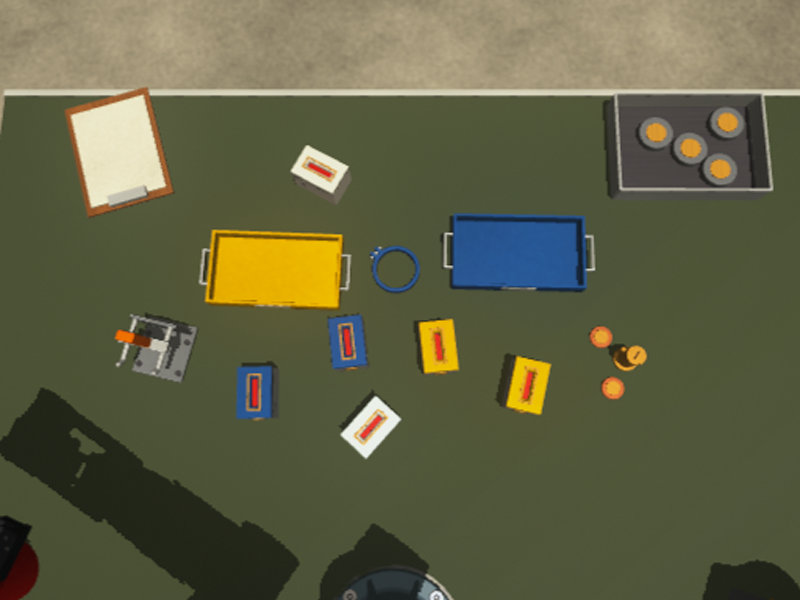

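View pics/scene0b.png

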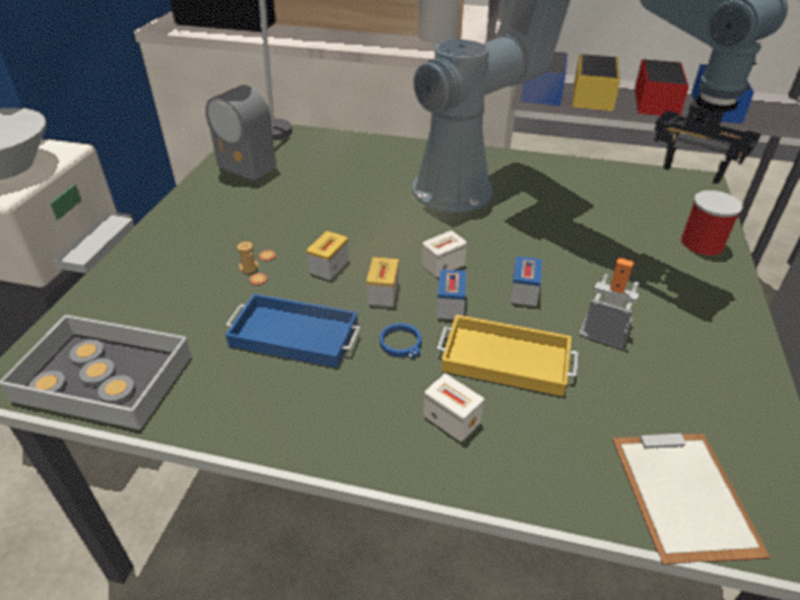

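Top view (800x600): blue lids at (347,342) and (256,391), yellow lids at (438,346) and (526,384). The trays are yellow (275,268) and blue (518,252). The gauge's orange handle is at (133,338) on the hanger, the lock at (630,357), tokens at (600,337) and (612,388), and the ring at (396,268).

Possible mix-ups: white-lid boxes at (320,170) and (371,426), and the round orange-capped parts in the grey bin. I'll leave all of these alone. Only the coloured lids are targets.

```bash
cat >> h.py <<'E'
def blobs(img,lo,hi,amin=15):
    hsv=cv2.cvtColor(img,cv2.COLOR_RGB2HSV); m=cv2.inRange(hsv,np.array(lo),np.array(hi))
    if lo[0]==0 and hi[0]<=7: m|=cv2.inRange(hsv,np.array([172,lo[1],lo[2]]),np.array([179,hi[1],hi[2]]))
    n,l,s,c=cv2.connectedComponentsWithStats(m)
    out=[]
    for i in range(1,n):
        if s[i,4]>=amin:
            out.append((s[i,4],c[i].round(1),cv2.minAreaRect(np.argwhere(l==i)[:,::-1].astype(np.float32))))
    return out
COL=dict(red=([0,150,90],[5,255,255]),blue=([100,120,60],[125,255,255]),yellow=([20,150,110],[32,255,255]),orange=([6,170,130],[17,255,255]))
E
python3 - <<'E'
from h import *
for f in ('top0','scene0'):
    c=load(f)
    for k,(lo,hi) in COL.items():
        for a,cc,r in blobs(c['image'],lo,hi):
            pts=cv2.boxPoints(r)
            z={'red':.058,'blue':.064,'yellow':.064,'orange':.15}[k]
            print(f,k,a,cc,'xyz',onz(c,cc,z).round(4)[:2],'rect', np.round([onz(c,p,z)[:2] for p in pts],3).tolist() if a>60 else '')
E
```

```text
top0 red 40 [204.5 108.5] xyz [0.7808 0.135 ] rect 
top0 red 62 [222.  218.3] xyz [0.4791 0.0798] rect [[0.5, 0.087], [0.501, 0.078], [0.459, 0.073], [0.458, 0.082]]
top0 red 40 [280.2 221.8] xyz [ 0.4711 -0.0716] rect 
top0 red 42 [337.5 246.5] xyz [ 0.4087 -0.2182] rect 
top0 red 70 [162.5 250.7] xyz [0.3941 0.2311] rect [[0.416, 0.236], [0.416, 0.228], [0.373, 0.226], [0.373, 0.234]]
top0 red 56 [236.9 272.9] xyz [0.3398 0.0385] rect 
top0 blue 3843 [331.  160.9] xyz [ 0.6331 -0.2057] rect [[0.567, -0.095], [0.699, -0.095], [0.699, -0.324], [0.569, -0.319]]
top0 blue 236 [252.4 171. ] xyz [0.6045 0.0018] rect [[0.64, 0.043], [0.64, -0.039], [0.564, -0.04], [0.564, 0.042]]
top0 blue 450 [221.8 218.6] xyz [0.4776 0.0797] rect [[0.517, 0.114], [0.524, 0.057], [0.44, 0.046], [0.434, 0.103]]
top0 blue 460 [162.8 250.4] xyz [0.3946 0.2289] rect [[0.436, 0.259], [0.437, 0.205], [0.353, 0.201], [0.353, 0.254]]
top0 blue 24 [160.4 248.9] xyz [0.3984 0.2353] rect 
top0 yellow 3957 [175.9 172.1] xyz [0.6004 0.2043] rect [[0.541, 0.321], [0.673, 0.324], [0.663, 0.091], [0.532, 0.093]]
top0 ye
[... 1984 characters left out ...]
.706, 0.058], [0.723, -0.011]]
scene0 yellow 531 [380.7  58.6] xyz [-0.6366  0.3733] rect [[-0.51, 0.297], [-0.824, 0.313], [-0.779, 0.454], [-0.477, 0.424]]
scene0 yellow 21 [209.6 154.9] xyz [ 0.4098 -0.2171] rect 
scene0 yellow 84 [209.2 159.3] xyz [ 0.4352 -0.2099] rect [[0.42, -0.263], [0.383, -0.183], [0.448, -0.158], [0.484, -0.235]]
scene0 yellow 1541 [325.4 227. ] xyz [0.6662 0.2163] rect [[0.734, 0.102], [0.579, 0.095], [0.592, 0.333], [0.74, 0.317]]
scene0 yellow 25 [318.4 222.5] xyz [0.653  0.1949] rect 
scene0 yellow 21 [354.  228.5] xyz [0.6527 0.2959] rect 
scene0 orange 141 [397.2 175.6] xyz [0.4894 0.4   ] rect [[0.536, 0.379], [0.434, 0.397], [0.441, 0.423], [0.541, 0.403]]
```

```bash
python3 - <<'E'
from h import *
a=load('top0')['image'];b=load('scene0')['image']
t=cv2.resize(a[190:285,60:370],None,fx=2.58,fy=2.58,interpolation=cv2.INTER_CUBIC)
s=cv2.resize(b[145:260,140:420],None,fx=2.85,fy=2.85,interpolation=cv2.INTER_CUBIC)
t=t[:,:798];s=s[:,:798]
o=np.vstack([t,s]);print(o.shape);cv2.imwrite('pics/c1.png',o[:600,:,::-1])
E
```

```text
(573, 798, 3)
```

View pics/c1.png

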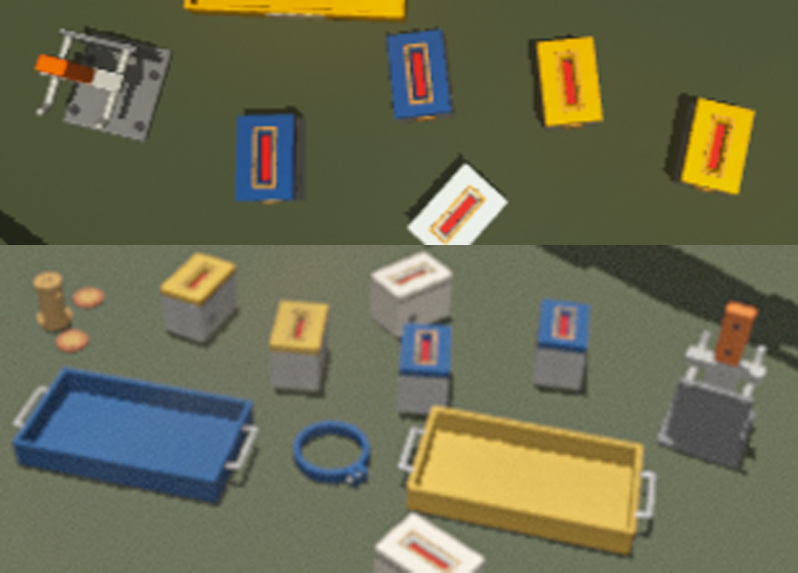

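The crop confirms the four coloured-lid boxes. The gauge hangs on the hanger with its prongs pointing towards the robot, back plate on the far side, and the shoulder roughly along y. Next I'll take a close wrist look at the hanger.

```bash
cat >> h.py <<'E'
def tool():
    o=env.observe(); return np.array(o['eef_pos']),R.from_rotvec(o['tool_rot']).as_matrix()
def yaw(): # angle of tool y
    T=tool()[1]; return np.degrees(np.arctan2(T[1,1],T[0,1]))
def plan(P,yw=None):
    """print: turn about tool z (units of 90deg), then shift in tool axes (units of 8cm) AFTER that turn"""
    p,T=tool(); y0=yaw(); d=0
    if yw is not None:
        d=(yw-y0+90)%180-90
    a=np.radians(y0+d); ty=np.array([np.cos(a),np.sin(a),0]); tz=np.array([0,0,-1.]); tx=np.cross(ty,tz)
    e=np.array(P)-p
    print('yaw',round(y0,1),'turn',round(-d/90,3),'shift',(np.array([e@tx,e@ty,e@tz])/.08).round(3),'tilt',np.degrees(np.arccos(-T[2,2])).round(2))
E
python3 - <<'E'
from h import *
c0=load('top0');c1=load('scene0')
g=tri([(c0,(77.4,214.4)),(c1,(400.4,167.1))]);print('handle top',g)
w=load('wrist0');p,T=tool();print('cam in tool',T.T@(w['position']-p),T.T@rot(w))
P=onz(c0,(77.4,214.4),.172);print(P)
plan([P[0],P[1],.26],162)
plan([P[0],P[1],.26])
E
```

```text
handle top [0.47210668 0.40691507 0.17067909]
cam in tool [ 0.06509216 -0.00065008 -0.14617651] [[-3.18753802e-04 -9.66468888e-01 -2.56783540e-01]
 [ 9.99999736e-01 -4.75683141e-04  5.49019765e-04]
 [-6.52758123e-04 -2.56783298e-01  9.66468785e-01]]
[0.47185409 0.40841825 0.172     ]
yaw 67.6 turn 0.951 shift [-0.484  3.483 -0.275] tilt 0.07
yaw 67.6 turn 0.0 shift [-3.51  -0.216 -0.275] tilt 0.07
```

Emit:
move_arm(linear=[[-0.4,0,-0.1],[-0.88,-0.05,-0.25],[-0.88,-0.05,-0.25]], delta_rot=[[0,0,0],[0,0,0],[0,0,0]], fingers=[60,60,60], force=40)

```text
clock: 0.45
eef_pos: [0.2863, 0.5001, 0.2601]
tool_rot: [0.615, 3.078, 0.002]
wrist_force: [-0.1, 0.6, -0.1]
finger_gap: 0.066
grip_force: 0.0
```

Emit:
move_arm(linear=[[-0.45,0,0],[-0.88,-0.05,0],[-0.88,-0.05,0]], delta_rot=[[0,0,0],[0,0,0],[0,0,0]], fingers=[60,60,60])

```text
clock: 0.75
eef_pos: [0.3487, 0.469, 0.2581]
tool_rot: [0.615, 3.08, -0.002]
wrist_force: [0.1, 0.2, -0.3]
finger_gap: 0.0597
grip_force: 0.0
```

Emit:
move_arm(linear=[[-0.45,0,0],[-0.88,-0.05,0],[-0.88,-0.05,0]], delta_rot=[[0,0,0],[0,0,0],[0,0,0]], fingers=[60,60,60])

```text
clock: 1.05
eef_pos: [0.4118, 0.4388, 0.2581]
tool_rot: [0.615, 3.08, -0.001]
wrist_force: [-0.1, -0.4, -0.2]
finger_gap: 0.06
grip_force: 0.0
```

Emit:
move_arm(linear=[[-0.45,0,0],[-0.87,-0.05,0],[-0.87,-0.05,0],[-0.87,-0.05,0],[-0.87,-0.05,0],[-0.87,-0.05,0],[-0.87,-0.05,0],[-0.87,-0.05,0]], delta_rot=[[0,0,0],[0,0,-0.09],[0,0,-0.18],[0,0,-0.27],[0,0,-0.36],[0,0,-0.45],[0,0,-0.53],[0,0,-0.53]], fingers=[60,60,60,60,60,60,60,60])

```text
clock: 1.85
eef_pos: [0.4711, 0.4109, 0.2583]
tool_rot: [0.691, -3.064, -0.0]
wrist_force: [-0.7, -1.2, 0.1]
finger_gap: 0.0598
grip_force: 0.0
```

Emit:
move_arm(linear=[[0,0,0],[0,0,0],[0,0,0],[0,0,0],[0,0,0],[0,0,0],[0,0,0],[0,0,0]], delta_rot=[[0,0,-0.09],[0,0,-0.18],[0,0,-0.27],[0,0,-0.36],[0,0,-0.45],[0,0,-0.52],[0,0,-0.52],[0,0,-0.52]], fingers=[60,60,60,60,60,60,60,60])

```text
clock: 2.65
eef_pos: [0.4719, 0.4104, 0.2585]
tool_rot: [1.843, -2.544, -0.0]
wrist_force: [-0.8, -0.6, 0.3]
finger_gap: 0.0599
grip_force: 0.0
```

```bash
python3 - <<'E'
from h import *
c=cap('wrist','w1'); o=env.observe(); print(o['clock'],o['eef_pos'],yaw(),o['q'],o['wrist_force'])
cv2.imwrite('pics/w1b.png',cv2.resize(c['image'][:,:,::-1],(768,576),interpolation=cv2.INTER_CUBIC))
E
```

```text
2.7 [0.4720312  0.4102611  0.25857297] 161.89500757988046 [ 5.25907905e-01  2.76246485e-01  1.45164208e+00  2.04762596e-04
  1.41405894e+00 -2.29972504e+00] [0.23579753 0.10399684 0.26737868]
```

View pics/w1b.png

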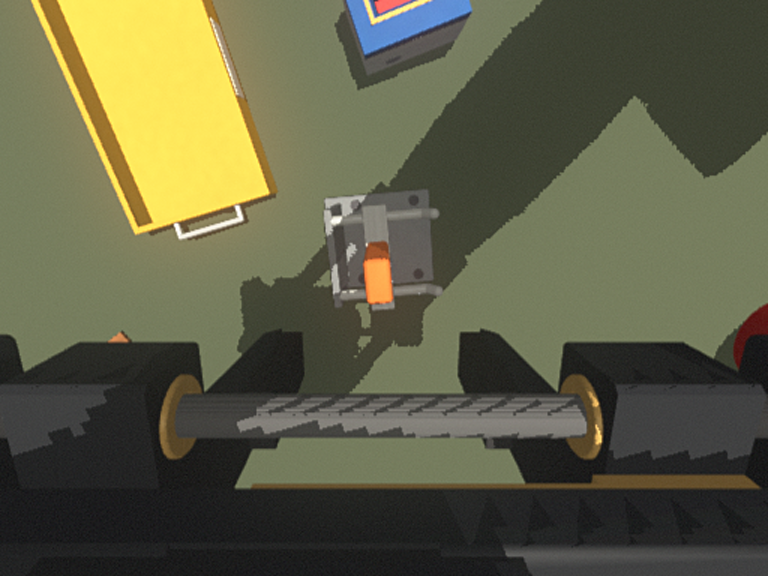

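Wrist view: the handle's top face is bright orange at (378,281), with the darker side above it. The shoulder lies across both prongs, (345,217)-(437,213) and (340,296)-(440,291).

```bash
python3 - <<'E'
from h import *
c=load('w1');im=c['image']
hsv=cv2.cvtColor(im,cv2.COLOR_RGB2HSV)
m=((hsv[...,0]>=4)&(hsv[...,0]<=18)&(hsv[...,1]>150)&(hsv[...,2]>195)).astype(np.uint8)
m[:, :230]=0;m[:,280:]=0
n,l,s,cc=cv2.connectedComponentsWithStats(m);i=1+s[1:,4].argmax()
r=cv2.minAreaRect(np.argwhere(l==i)[:,::-1].astype(np.float32));print(s[i],cc[i],r)
top=tri([(c,r[0]),(load('top0'),(77.4,214.4)),(load('scene0'),(400.4,167.1))]);print('tri',top)
for f,p in(('top0',(77.4,214.4)),('scene0',(400.4,167.1))): print(f,tri([(c,r[0]),(load(f),p)]))
print('at .172',onz(c,r[0],.172),[onz(c,p,.172)[:2].round(4).tolist() for p in cv2.boxPoints(r)])
# shoulder / prongs at z .1/.09
for p,z in (((374.5,206),.102),((382,308),.102),((345,217),.09),((437,213),.1),((340,296),.09),((440,291),.1)):
    print(p,onz(c,np.array(p)/1.5,z).round(4))
E
```

```text
[242 172  20  30 498] [251.72289157 186.68875502] ((251.66831970214844, 186.68316650390625), (29.751611709594727, 17.114639282226562), 84.2894058227539)
tri [0.47202702 0.40536596 0.17068299]
top0 [0.46868485 0.39542311 0.20058538]
scene0 [0.47190813 0.40400408 0.16938288]
at .172 [0.47161996 0.40208853 0.172     ] [[0.4759, 0.3875], [0.4614, 0.3907], [0.4672, 0.4171], [0.4821, 0.4138]]
(374.5, 206) [0.4622 0.3652 0.102 ]
(382, 308) [0.4812 0.441  0.102 ]
(345, 217) [0.4865 0.3668 0.09  ]
(437, 213) [0.4202 0.3845 0.1   ]
(340, 296) [0.5112 0.4247 0.09  ]
(440, 291) [0.4345 0.4425 0.1   ]
```

```bash
python3 -c "
from h import *
plan([.4716,.4025,.121],165.5)"
```

```text
yaw 161.9 turn -0.04 shift [ 0.095 -0.019  1.72 ] tilt 0.02
```

Emit:
move_arm(linear=[[0,0,0],[0,0,0]], delta_rot=[[0,0,-0.04],[0,0,-0.04]], fingers=[60,60])

```text
clock: 2.9
eef_pos: [0.4723, 0.4101, 0.2587]
tool_rot: [1.925, -2.482, -0.0]
wrist_force: [0.6, -0.2, 0.1]
finger_gap: 0.0599
grip_force: 0.0
```

Emit:
move_arm(linear=[[0.095,-0.02,0.4],[0.095,-0.02,0.86],[0.095,-0.02,0.86]], delta_rot=[[0,0,0],[0,0,0],[0,0,0]], fingers=[60,60,60])

```text
clock: 3.2
eef_pos: [0.4691, 0.4003, 0.1845]
tool_rot: [1.918, -2.476, -0.002]
wrist_force: [-0.2, 0.8, -0.4]
finger_gap: 0.0601
grip_force: 0.0
```

Emit:
move_arm(linear=[[0,0,0.4],[0,0,0.86],[0,0,0.86],[0,0,0.86]], delta_rot=[[0,0,0],[0,0,0],[0,0,0],[0,0,0]], fingers=[60,60,60,60])

```text
clock: 3.6
eef_pos: [0.4725, 0.4025, 0.1224]
tool_rot: [1.927, -2.481, -0.0]
wrist_force: [0.0, 0.8, 0.7]
finger_gap: 0.0601
grip_force: 0.0
```

Emit:
move_arm(linear=[[0,0,0],[0,0,0],[0,0,0],[0,0,0],[0,0,0],[0,0,0],[0,0,0],[0,0,0]], delta_rot=[[0,0,0],[0,0,0],[0,0,0],[0,0,0],[0,0,0],[0,0,0],[0,0,0],[0,0,0]], fingers=[10,10,10,10,10,10,10,10], force=50)

```text
clock: 4.4
eef_pos: [0.4722, 0.4022, 0.1212]
tool_rot: [-1.928, 2.481, 0.0]
wrist_force: [-1.2, -0.0, 2.1]
finger_gap: 0.0156
grip_force: 50.0
```

```bash
python3 -c "
from h import *
c=cap('wrist','w2');o=env.observe();print(o['eef_pos'],yaw(),o['finger_gap'],o['grip_force'],o['wrist_force'],o['clock'])
s=cap('scene','s2')
a=cv2.resize(c['image'][60:260,150:370],(528,480));b=cv2.resize(s['image'][120:240,350:440],(272,363))
b=np.vstack([b,np.zeros((117,272,3),np.uint8)])
cv2.imwrite('pics/w2b.png',np.hstack([a,b])[:,:,::-1])"
```

```text
[0.47220987 0.4021819  0.12121384] 165.70729350448013 0.015505902774542484 49.989381646737456 [-0.8844352  -0.15361613  1.75533779] 4.45
```

View pics/w2b.png

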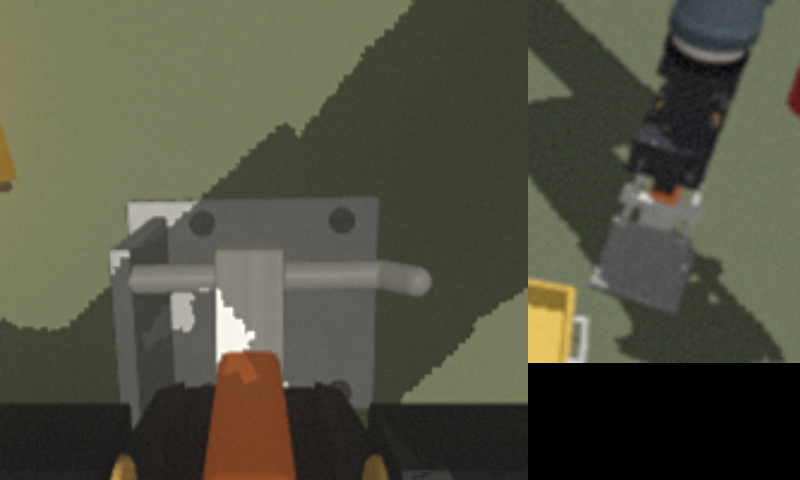

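Gripped, with a 15.5 mm gap. The shoulder is centred over the prong at about (250,270) in the crop. Now I'll lift, turn, and move beside the left blue box.

Emit:
move_arm(linear=[[0,0,-0.3],[0,0,-0.6],[0,0,-0.9],[0,0,-0.9]], delta_rot=[[0,0,0],[0,0,0],[0,0,0],[0,0,0]], fingers=[10,10,10,10])

```text
clock: 4.9
eef_pos: [0.474, 0.4032, 0.1965]
tool_rot: [-1.924, 2.476, -0.002]
wrist_force: [-0.5, 0.4, -0.8]
finger_gap: 0.0155
grip_force: 50.0
```

Emit:
move_arm(linear=[[0,0,0],[0,0,0],[0,0,0],[0,0,0],[0,0,0],[0,0,0],[0,0,0],[0,0,0]], delta_rot=[[0,0,0.08],[0,0,0.16],[0,0,0.24],[0,0,0.32],[0,0,0.4],[0,0,0.48],[0,0,0.5],[0,0,0.5]], fingers=[10,10,10,10,10,10,10,10])

```text
clock: 5.7
eef_pos: [0.4715, 0.4017, 0.191]
tool_rot: [0.831, -3.027, 0.001]
wrist_force: [-0.0, 0.0, -2.7]
finger_gap: 0.0154
grip_force: 50.0
```

Emit:
move_arm(linear=[[0,0,0],[0,0,0],[0,0,0],[0,0,0],[0,0,0],[0,0,0]], delta_rot=[[0,0,0.08],[0,0,0.16],[0,0,0.24],[0,0,0.307],[0,0,0.307],[0,0,0.307]], fingers=[10,10,10,10,10,10])

```text
clock: 6.3
eef_pos: [0.4719, 0.4019, 0.1922]
tool_rot: [0.09, -3.139, 0.001]
wrist_force: [0.1, -0.3, -1.2]
finger_gap: 0.0156
grip_force: 50.0
```

Emit:
move_arm(linear=[[0,-0.4,0],[0,-0.9,0],[0,-0.9,0]], delta_rot=[[0,0,0],[0,0,0],[0,0,0]], fingers=[10,10,10])

```text
clock: 6.6
eef_pos: [0.4762, 0.3268, 0.1925]
tool_rot: [0.085, -3.139, 0.003]
wrist_force: [0.3, -0.0, -1.8]
finger_gap: 0.0159
grip_force: 50.0
```

Emit:
move_arm(linear=[[0,-0.4,0],[0,-0.9,0],[0,-0.9,0],[0,-0.9,0],[0,-0.9,0]], delta_rot=[[0,0,0],[0,0,0],[0,0,0],[0,0,0],[0,0,0]], fingers=[10,10,10,10,10])

```text
clock: 7.1
eef_pos: [0.48, 0.2592, 0.1932]
tool_rot: [-0.086, 3.14, 0.001]
wrist_force: [0.3, 0.2, -2.0]
finger_gap: 0.0152
grip_force: 50.0
```

```bash
cat >> h.py <<'E'
def lids(c,z=.064):
    """[(colour, centre xy, yaw of long axis, size)] for lid sized colour patches, and red slot centres at z-6mm"""
    im=np.array(c['image']);out=[]
    for k in('blue','yellow','red'):
        for a,cc,r in blobs(im,*COL[k],amin=40):
            zz=z-.006 if k=='red' else z
            P=np.array([onz(c,p,zz)[:2] for p in cv2.boxPoints(r)],np.float32)
            e=P[1]-P[0],P[2]-P[1]; L=[np.linalg.norm(v) for v in e]; v=e[int(L[1]>L[0])]
            big=max(L);sm=min(L);yw=(np.degrees(np.arctan2(v[1],v[0]))+90)%180-90
            if (k=='red' and .03<big<.055 and sm<.02) or (k!='red' and .075<big<.098 and .048<sm<.07):
                out.append((k,P.mean(0).round(4),round(float(yw),1),(round(float(big),4),round(float(sm),4))))
    return out
E
python3 - <<'E'
from h import *
c=cap('wrist','w3');o=env.observe();print(o['eef_pos'],yaw(),o['finger_gap'],o['clock'],o['wrist_force'])
for l in lids(c): print(l)
print('top')
for l in lids(cap('top','t3')): print(l)
cv2.imwrite('pics/w3b.png',c['image'][:,:,::-1])
E
```

```text
[0.47993345 0.25940922 0.19313172] 93.17419536246358 0.015515622368716859 7.15 [ 0.19829883  0.38673219 -2.95049003]
('blue', array([0.3943, 0.2296], dtype=float32), 3.4, (0.0839, 0.0549))
('blue', array([0.4794, 0.0778], dtype=float32), 7.0, (0.089, 0.0562))
('red', array([0.3948, 0.2295], dtype=float32), 2.0, (0.0425, 0.0067))
('red', array([0.4793, 0.0786], dtype=float32), 7.2, (0.0443, 0.0058))
top
('blue', array([0.4786, 0.0801], dtype=float32), 7.4, (0.0839, 0.0573))
('blue', array([0.3947, 0.2297], dtype=float32), 2.6, (0.0838, 0.0543))
('yellow', array([ 0.4726, -0.0717], dtype=float32), 6.0, (0.0864, 0.0591))
('yellow', array([ 0.4077, -0.2177], dtype=float32), -13.0, (0.0894, 0.0599))
('red', array([0.7808, 0.135 ], dtype=float32), 62.7, (0.0414, 0.0063))
('red', array([0.4799, 0.08  ], dtype=float32), 7.0, (0.0428, 0.0094))
('red', array([ 0.4718, -0.0716], dtype=float32), 6.2, (0.0397, 0.0063))
('red', array([ 0.4087, -0.2182], dtype=float32), -12.7, (0.0402, 0.006))
('red', array([0.3934, 0.2298], dtype=float32), 2.8, (0.0409, 0.0052))
('red', array([0.3398, 0.0383], dtype=float32), -41.7, (0.0427, 0.0081))
```

View pics/w3b.png

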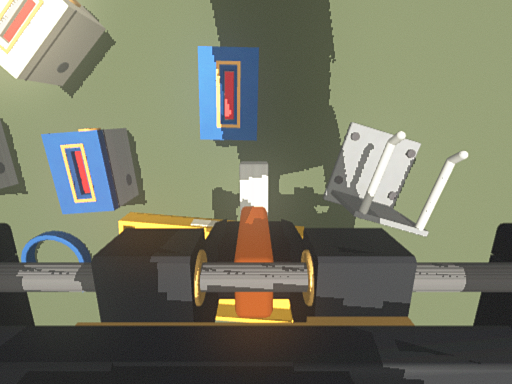

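The view shows the left blue lid at (229,93), the second blue lid at (80,170), and the gauge held upright at (254,190). The wrist and top cameras agree to about 1 mm. I'll insert now.

```bash
python3 -c "
from h import *
plan([.3945,.2296,.0962],93)"
```

```text
yaw 93.2 turn 0.002 shift [ 1.085 -0.317  1.211] tilt 0.02
```

Emit:
move_arm(linear=[[0.4,-0.2,0],[0.9,-0.315,0],[0.9,-0.315,0]], delta_rot=[[0,0,0],[0,0,0],[0,0,0]], fingers=[10,10,10])

```text
clock: 7.5
eef_pos: [0.4041, 0.2291, 0.1913]
tool_rot: [0.088, -3.134, 0.002]
wrist_force: [-0.6, 0.0, -1.1]
finger_gap: 0.016
grip_force: 50.0
```

Emit:
move_arm(linear=[[0.185,0,0.3],[0.185,0,0.6],[0.185,0,0.6],[0.185,0,0.6]], delta_rot=[[0,0,0],[0,0,0],[0,0,0],[0,0,0]], fingers=[10,10,10,10])

```text
clock: 7.9
eef_pos: [0.395, 0.2291, 0.1455]
tool_rot: [0.086, -3.14, 0.0]
wrist_force: [1.1, -0.6, -1.1]
finger_gap: 0.0158
grip_force: 50.0
```

```bash
python3 -c "
from h import *
plan([.3945,.2296,.0962],93);c=cap('wrist','w4');print(env.observe()['eef_pos'],lids(c))"
```

```text
yaw 93.1 turn 0.002 shift [0.005 0.006 0.616] tilt 0.01
[0.39564072 0.22919819 0.14616432] []
```

Emit:
move_arm(linear=[[0.01,0.005,0.1],[0.01,0.005,0.2],[0.01,0.005,0.3],[0.01,0.005,0.4],[0.01,0.005,0.5],[0.01,0.005,0.58],[0.01,0.005,0.63],[0.01,0.005,0.63]], delta_rot=[[0,0,0],[0,0,0],[0,0,0],[0,0,0],[0,0,0],[0,0,0],[0,0,0],[0,0,0]], fingers=[10,10,10,10,10,10,10,10])

```text
clock: 8.75
eef_pos: [0.394, 0.2288, 0.0952]
tool_rot: [0.085, -3.14, 0.001]
wrist_force: [-2.0, -1.5, 9.0]
finger_gap: 0.016
grip_force: 50.0
```

Emit:
move_arm(linear=[[0,0,0.02],[0,0,0.02],[0,0,0.02],[0,0,0.02]], delta_rot=[[0,0,0],[0,0,0],[0,0,0],[0,0,0]], fingers=[10,10,10,10])

```text
clock: 9.15
eef_pos: [0.3941, 0.2289, 0.0952]
tool_rot: [-0.085, 3.14, -0.001]
wrist_force: [-8.7, -3.9, 26.4]
finger_gap: 0.0154
grip_force: 50.0
```

Emit:
move_arm(linear=[[0,0,-0.2],[0,0,-0.5],[0,0,-0.95],[0,0,-0.95],[0,0,-0.95]], delta_rot=[[0,0,0],[0,0,0],[0,0,0],[0,0,0],[0,0,0]], fingers=[10,10,10,10,10])

```text
clock: 9.65
eef_pos: [0.3935, 0.2288, 0.1688]
tool_rot: [0.085, -3.14, 0.0]
wrist_force: [-0.6, -1.3, -2.7]
finger_gap: 0.0159
grip_force: 50.0
```

```bash
python3 - <<'E'
from h import *
c=cap('top','t5');plan([.565,.08,.175],97)
for l in lids(c): print(l)
im=c['image'][195:290,120:370]
s=cap('wrist','w5')['image'][0:260,100:400]
cv2.imwrite('pics/t5b.png',np.vstack([cv2.resize(im,(750,285)),cv2.resize(s,(346,300))[:, :].repeat(1,0) if 0 else np.hstack([cv2.resize(s,(346,300)),np.zeros((300,404,3),np.uint8)])])[:,:,::-1])
E
```

```text
yaw 93.1 turn -0.044 shift [-1.91  -2.105 -0.089] tilt 0.13
('blue', array([0.4786, 0.0801], dtype=float32), 7.4, (0.0839, 0.0573))
('yellow', array([ 0.4726, -0.0717], dtype=float32), 6.0, (0.0864, 0.0591))
('yellow', array([ 0.4078, -0.2177], dtype=float32), -12.5, (0.0896, 0.0593))
('red', array([0.7808, 0.135 ], dtype=float32), 62.7, (0.0414, 0.0063))
('red', array([0.4799, 0.08  ], dtype=float32), 7.0, (0.0428, 0.0094))
('red', array([ 0.4718, -0.0716], dtype=float32), 6.2, (0.0397, 0.0063))
('red', array([ 0.4087, -0.2182], dtype=float32), -12.7, (0.0402, 0.006))
('red', array([0.3398, 0.0383], dtype=float32), -41.7, (0.0427, 0.0081))
```

View pics/t5b.png

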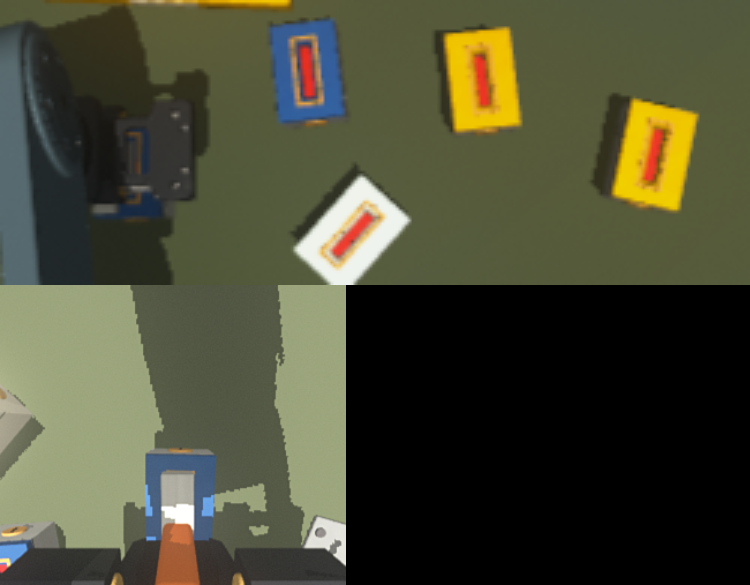

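The first shutter is home: 26 N at the stop with the depth unchanged. The other boxes have not moved, so next is blue B.

```bash
python3 -c "
from h import *
plan([.4792,.0795,.146],97.2)"
```

```text
yaw 93.1 turn -0.046 shift [-0.842 -1.984  0.268] tilt 0.19
```

Emit:
move_arm(linear=[[0,0,0],[0,0,0]], delta_rot=[[0,0,-0.046],[0,0,-0.046]], fingers=[10,10])

```text
clock: 9.95
eef_pos: [0.3926, 0.2285, 0.1674]
tool_rot: [0.199, -3.132, 0.001]
wrist_force: [-0.2, -0.4, -1.5]
finger_gap: 0.0158
grip_force: 50.0
```

Emit:
move_arm(linear=[[-0.2,-0.4,0],[-0.4,-0.95,0],[-0.4,-0.95,0]], delta_rot=[[0,0,0],[0,0,0],[0,0,0]], fingers=[10,10,10])

```text
clock: 10.25
eef_pos: [0.4368, 0.1537, 0.1683]
tool_rot: [0.188, -3.136, 0.003]
wrist_force: [0.3, -0.3, -1.6]
finger_gap: 0.0158
grip_force: 50.0
```

Emit:
move_arm(linear=[[-0.2,-0.4,0],[-0.44,-0.95,0],[-0.44,-0.95,0.2],[-0.44,-0.95,0.2],[-0.44,-0.95,0.2]], delta_rot=[[0,0,0],[0,0,0],[0,0,0],[0,0,0],[0,0,0]], fingers=[10,10,10,10,10])

```text
clock: 10.75
eef_pos: [0.4782, 0.0872, 0.1521]
tool_rot: [0.196, -3.132, -0.001]
wrist_force: [0.5, 0.1, -1.3]
finger_gap: 0.0154
grip_force: 50.0
```

```bash
python3 -c "
from h import *
plan([.4792,.0795,.0952],97.2);c=cap('wrist','w6');print(env.observe()['eef_pos'],lids(c))"
```

```text
yaw 97.2 turn -0.0 shift [-0.    -0.097  0.711] tilt 0.19
[0.47863221 0.08742894 0.15266395] [('blue', array([0.3949, 0.2289], dtype=float32), 2.0, (0.0887, 0.0609)), ('yellow', array([ 0.4733, -0.0745], dtype=float32), 6.3, (0.0904, 0.0566)), ('red', array([ 0.4726, -0.0723], dtype=float32), 6.4, (0.0425, 0.0036))]
```

Emit:
move_arm(linear=[[0,-0.095,0],[0,-0.095,0.1],[0,-0.095,0.2],[0,-0.095,0.3],[0,-0.095,0.4],[0,-0.095,0.5],[0,-0.095,0.6],[0,-0.095,0.68]], delta_rot=[[0,0,0],[0,0,0],[0,0,0],[0,0,0],[0,0,0],[0,0,0],[0,0,0],[0,0,0]], fingers=[10,10,10,10,10,10,10,10])

```text
clock: 11.6
eef_pos: [0.4804, 0.0791, 0.0979]
tool_rot: [0.198, -3.135, -0.0]
wrist_force: [-2.1, 2.2, 1.7]
finger_gap: 0.0158
grip_force: 50.0
```

Emit:
move_arm(linear=[[0,0,0.03],[0,0,0.05],[0,0,0.05],[0,0,0.05],[0,0,0.05]], delta_rot=[[0,0,0],[0,0,0],[0,0,0],[0,0,0],[0,0,0]], fingers=[10,10,10,10,10])

```text
clock: 12.1
eef_pos: [0.4806, 0.0791, 0.0953]
tool_rot: [0.198, -3.135, 0.0]
wrist_force: [-2.9, 0.8, 5.5]
finger_gap: 0.0154
grip_force: 50.0
```

Emit:
move_arm(linear=[[0,0,0.025],[0,0,0.025],[0,0,0.025],[0,0,0.025]], delta_rot=[[0,0,0],[0,0,0],[0,0,0],[0,0,0]], fingers=[10,10,10,10])

```text
clock: 12.5
eef_pos: [0.4808, 0.0791, 0.0952]
tool_rot: [-0.199, 3.135, -0.0]
wrist_force: [-12.0, 1.0, 24.5]
finger_gap: 0.0161
grip_force: 50.0
```

Emit:
move_arm(linear=[[0,0,-0.2],[0,0,-0.5],[0,0,-0.95],[0,0,-0.95],[0,0,-0.95]], delta_rot=[[0,0,0],[0,0,0],[0,0,0],[0,0,0],[0,0,0]], fingers=[10,10,10,10,10])

```text
clock: 13.0
eef_pos: [0.481, 0.0788, 0.1691]
tool_rot: [-0.198, 3.134, -0.001]
wrist_force: [0.0, 0.9, -2.4]
finger_gap: 0.0157
grip_force: 50.0
```

```bash
python3 - <<'E'
from h import *
c=cap('top','t7')
for l in lids(c): print(l)
plan([.472,-.0717,.146],96.2)
E
```

```text
('yellow', array([ 0.4726, -0.0717], dtype=float32), 6.0, (0.0864, 0.0591))
('yellow', array([ 0.4078, -0.2177], dtype=float32), -12.5, (0.0896, 0.0593))
('red', array([0.7808, 0.135 ], dtype=float32), 62.7, (0.0414, 0.0063))
('red', array([ 0.4718, -0.0716], dtype=float32), 6.2, (0.0397, 0.0063))
('red', array([ 0.4087, -0.2182], dtype=float32), -12.7, (0.0402, 0.006))
('red', array([0.3398, 0.0383], dtype=float32), -41.7, (0.0427, 0.0081))
yaw 97.2 turn 0.011 shift [ 0.304 -1.861  0.274] tilt 0.04
```

Emit:
move_arm(linear=[[0.05,-0.4,0],[0.15,-0.93,0],[0.15,-0.93,0]], delta_rot=[[0,0,0.011],[0,0,0.011],[0,0,0.011]], fingers=[10,10,10])

```text
clock: 13.35
eef_pos: [0.477, 0.0002, 0.167]
tool_rot: [0.165, -3.134, 0.001]
wrist_force: [0.2, 0.6, -1.7]
finger_gap: 0.0156
grip_force: 50.0
```

Emit:
move_arm(linear=[[0.05,-0.4,0],[0.15,-0.93,0],[0.15,-0.93,0.2],[0.15,-0.93,0.25],[0.15,-0.93,0.25]], delta_rot=[[0,0,0],[0,0,0],[0,0,0],[0,0,0],[0,0,0]], fingers=[10,10,10,10,10])

```text
clock: 13.85
eef_pos: [0.4727, -0.0705, 0.1468]
tool_rot: [0.171, -3.133, -0.003]
wrist_force: [0.2, 0.2, -1.2]
finger_gap: 0.0157
grip_force: 50.0
```

```bash
python3 -c "
from h import *
plan([.472,-.072,.0952],96.2);c=cap('wrist','w8');print(env.observe()['eef_pos'],lids(c))"
```

```text
yaw 96.2 turn 0.0 shift [ 0.011 -0.018  0.645] tilt 0.26
[ 0.47334827 -0.07046349  0.14766144] [('blue', array([0.4772, 0.0774], dtype=float32), 7.4, (0.0862, 0.0606)), ('yellow', array([ 0.4089, -0.2207], dtype=float32), -16.8, (0.0913, 0.0566)), ('red', array([0.3404, 0.0375], dtype=float32), -41.4, (0.0434, 0.0084)), ('red', array([ 0.4092, -0.2189], dtype=float32), -13.4, (0.0435, 0.005))]
```

Emit:
move_arm(linear=[[0.01,-0.015,0.05],[0.01,-0.015,0.15],[0.01,-0.015,0.25],[0.01,-0.015,0.35],[0.01,-0.015,0.45],[0.01,-0.015,0.55],[0.01,-0.015,0.62],[0.01,-0.015,0.65]], delta_rot=[[0,0,0],[0,0,0],[0,0,0],[0,0,0],[0,0,0],[0,0,0],[0,0,0],[0,0,0]], fingers=[10,10,10,10,10,10,10,10])

```text
clock: 14.7
eef_pos: [0.4735, -0.0727, 0.0961]
tool_rot: [0.171, -3.137, -0.001]
wrist_force: [0.8, 1.2, 0.0]
finger_gap: 0.0158
grip_force: 50.0
```

Emit:
move_arm(linear=[[0,0,0.015],[0,0,0.03],[0,0,0.03],[0,0,0.03],[0,0,0.03]], delta_rot=[[0,0,0],[0,0,0],[0,0,0],[0,0,0],[0,0,0]], fingers=[10,10,10,10,10])

```text
clock: 15.2
eef_pos: [0.4735, -0.0729, 0.0953]
tool_rot: [0.171, -3.137, 0.0]
wrist_force: [-2.9, 2.1, 7.8]
finger_gap: 0.0156
grip_force: 50.0
```

Emit:
move_arm(linear=[[0,0,0.025],[0,0,0.025],[0,0,0.025],[0,0,0.025]], delta_rot=[[0,0,0],[0,0,0],[0,0,0],[0,0,0]], fingers=[10,10,10,10])

```text
clock: 15.6
eef_pos: [0.4737, -0.0729, 0.0952]
tool_rot: [0.172, -3.137, 0.001]
wrist_force: [-11.9, 5.6, 27.8]
finger_gap: 0.0157
grip_force: 50.0
```

Emit:
move_arm(linear=[[0,0,-0.2],[0,0,-0.5],[0,0,-0.95],[0,0,-0.95],[0,0,-0.95]], delta_rot=[[0,0,0],[0,0,0],[0,0,0],[0,0,0],[0,0,0]], fingers=[10,10,10,10,10])

```text
clock: 16.1
eef_pos: [0.4737, -0.0733, 0.1687]
tool_rot: [-0.171, 3.136, -0.002]
wrist_force: [-0.3, -0.8, -1.9]
finger_gap: 0.0156
grip_force: 50.0
```

```bash
python3 - <<'E'
from h import *
c=cap('top','t9')
for l in lids(c): print(l)
plan([.4087,-.2185,.146],77)
E
```

```text
('blue', array([0.3946, 0.231 ], dtype=float32), 2.6, (0.0838, 0.0569))
('yellow', array([ 0.4081, -0.2175], dtype=float32), -12.5, (0.0891, 0.0588))
('red', array([0.7808, 0.135 ], dtype=float32), 62.7, (0.0414, 0.0063))
('red', array([ 0.4087, -0.2182], dtype=float32), -13.9, (0.0403, 0.0063))
yaw 96.2 turn 0.214 shift [ 0.372 -1.954  0.269] tilt 0.06
```

Emit:
move_arm(linear=[[0,0,0],[0,0,0],[0,0,0],[0,0,0]], delta_rot=[[0,0,0.08],[0,0,0.16],[0,0,0.214],[0,0,0.214]], fingers=[10,10,10,10])

```text
clock: 16.55
eef_pos: [0.4723, -0.0725, 0.1665]
tool_rot: [-0.357, -3.118, -0.001]
wrist_force: [-0.5, -0.7, -1.9]
finger_gap: 0.0159
grip_force: 50.0
```

Emit:
move_arm(linear=[[0.1,-0.4,0],[0.18,-0.97,0],[0.18,-0.97,0]], delta_rot=[[0,0,0],[0,0,0],[0,0,0]], fingers=[10,10,10])

```text
clock: 16.85
eef_pos: [0.4402, -0.1488, 0.1673]
tool_rot: [-0.359, -3.119, 0.002]
wrist_force: [0.9, 0.2, -1.5]
finger_gap: 0.0155
grip_force: 50.0
```

Emit:
move_arm(linear=[[0.1,-0.4,0],[0.19,-0.98,0],[0.19,-0.98,0.2],[0.19,-0.98,0.25],[0.19,-0.98,0.25]], delta_rot=[[0,0,0],[0,0,0],[0,0,0],[0,0,0],[0,0,0]], fingers=[10,10,10,10,10])

```text
clock: 17.35
eef_pos: [0.4087, -0.2168, 0.1469]
tool_rot: [-0.354, -3.119, -0.004]
wrist_force: [-0.0, 0.8, -1.5]
finger_gap: 0.0155
grip_force: 50.0
```

```bash
python3 -c "
from h import *
plan([.4087,-.2183,.0952],77);print(env.observe()['eef_pos'])"
```

```text
yaw 77.0 turn 0.0 shift [-0.005 -0.019  0.646] tilt 0.22
[ 0.40868076 -0.21677283  0.14685837]
```

Emit:
move_arm(linear=[[-0.005,-0.02,0.05],[-0.005,-0.02,0.15],[-0.005,-0.02,0.25],[-0.005,-0.02,0.35],[-0.005,-0.02,0.45],[-0.005,-0.02,0.55],[-0.005,-0.02,0.62],[-0.005,-0.02,0.65]], delta_rot=[[0,0,0],[0,0,0],[0,0,0],[0,0,0],[0,0,0],[0,0,0],[0,0,0],[0,0,0]], fingers=[10,10,10,10,10,10,10,10])

```text
clock: 18.15
eef_pos: [0.4095, -0.2198, 0.0957]
tool_rot: [-0.357, -3.121, -0.0]
wrist_force: [0.7, 1.7, 0.5]
finger_gap: 0.0155
grip_force: 50.0
```

Emit:
move_arm(linear=[[0,0,0.015],[0,0,0.03],[0,0,0.03],[0,0,0.03],[0,0,0.03]], delta_rot=[[0,0,0],[0,0,0],[0,0,0],[0,0,0],[0,0,0]], fingers=[10,10,10,10,10])

```text
clock: 18.65
eef_pos: [0.4095, -0.2198, 0.0952]
tool_rot: [-0.356, -3.121, -0.0]
wrist_force: [-3.2, 5.9, 13.8]
finger_gap: 0.0158
grip_force: 50.0
```

Emit:
move_arm(linear=[[0,0,0.025],[0,0,0.025],[0,0,0.025],[0,0,0.025]], delta_rot=[[0,0,0],[0,0,0],[0,0,0],[0,0,0]], fingers=[10,10,10,10])

```text
clock: 19.05
eef_pos: [0.4097, -0.22, 0.0952]
tool_rot: [-0.355, -3.121, 0.0]
wrist_force: [-11.2, 10.0, 34.5]
finger_gap: 0.0156
grip_force: 50.0
```

All four shutters are home. Now I'll lift and carry the gauge back to the hanger.

Emit:
move_arm(linear=[[0,0,-0.2],[0,0,-0.5],[0,0,-0.98],[0,0,-0.98]], delta_rot=[[0,0,0],[0,0,0],[0,0,0],[0,0,0]], fingers=[10,10,10,10])

```text
clock: 19.45
eef_pos: [0.4116, -0.2222, 0.1749]
tool_rot: [0.356, 3.115, -0.009]
wrist_force: [-0.1, -0.9, -1.5]
finger_gap: 0.0153
grip_force: 50.0
```

Emit:
move_arm(linear=[[0.06,0.4,-0.2],[0.12,0.97,-0.25],[0.12,0.97,-0.25]], delta_rot=[[0,0,0],[0,0,0],[0,0,0]], fingers=[10,10,10])

```text
clock: 19.75
eef_pos: [0.4172, -0.1382, 0.1897]
tool_rot: [-0.351, -3.121, -0.003]
wrist_force: [0.1, 0.0, -1.4]
finger_gap: 0.0153
grip_force: 50.0
```

Emit:
move_arm(linear=[[0.06,0.5,0],[0.12,0.97,0]], delta_rot=[[0,0,0],[0,0,0]], fingers=[10,10])

```text
clock: 19.95
eef_pos: [0.4252, -0.064, 0.1894]
tool_rot: [-0.359, -3.12, 0.001]
wrist_force: [1.3, -0.6, -2.6]
finger_gap: 0.0159
grip_force: 50.0
```

Emit:
move_arm(linear=[[0.06,0.5,0],[0.12,0.97,0]], delta_rot=[[0,0,0],[0,0,0]], fingers=[10,10])

```text
clock: 20.15
eef_pos: [0.4334, 0.0144, 0.1893]
tool_rot: [-0.357, -3.12, 0.001]
wrist_force: [0.5, -0.4, -2.1]
finger_gap: 0.0156
grip_force: 50.0
```

Emit:
move_arm(linear=[[0.06,0.5,0],[0.12,0.97,0]], delta_rot=[[0,0,0],[0,0,0]], fingers=[10,10])

```text
clock: 20.35
eef_pos: [0.4416, 0.0922, 0.1893]
tool_rot: [-0.357, -3.12, 0.001]
wrist_force: [0.7, -0.4, -2.2]
finger_gap: 0.0155
grip_force: 50.0
```

Emit:
move_arm(linear=[[0.06,0.5,0],[0.12,0.97,0]], delta_rot=[[0,0,0],[0,0,0]], fingers=[10,10])

```text
clock: 20.55
eef_pos: [0.4499, 0.17, 0.1891]
tool_rot: [-0.356, -3.12, 0.002]
wrist_force: [0.7, -0.6, -2.4]
finger_gap: 0.0155
grip_force: 50.0
```

Emit:
move_arm(linear=[[0.06,0.5,0],[0.12,0.97,0]], delta_rot=[[0,0,0],[0,0,0]], fingers=[10,10])

```text
clock: 20.75
eef_pos: [0.4582, 0.2477, 0.189]
tool_rot: [-0.356, -3.12, 0.002]
wrist_force: [0.9, -0.5, -1.0]
finger_gap: 0.0158
grip_force: 50.0
```

Emit:
move_arm(linear=[[0,0.1,0],[0,0.1,0],[0,0.1,0],[0,0.1,0],[0,0.1,0],[0,0.1,0],[0,0.1,0]], delta_rot=[[0,0,-0.08],[0,0,-0.16],[0,0,-0.24],[0,0,-0.32],[0,0,-0.4],[0,0,-0.5],[0,0,-0.5]], fingers=[10,10,10,10,10,10,10])

```text
clock: 21.45
eef_pos: [0.46, 0.2537, 0.189]
tool_rot: [0.867, -3.018, 0.001]
wrist_force: [0.8, -0.9, -1.3]
finger_gap: 0.0159
grip_force: 50.0
```

Emit:
move_arm(linear=[[0,0,0],[0,0,0],[0,0,0],[0,0,0],[0,0,0],[0,0,0],[0,0,0]], delta_rot=[[0,0,-0.08],[0,0,-0.16],[0,0,-0.24],[0,0,-0.32],[0,0,-0.4],[0,0,-0.486],[0,0,-0.486]], fingers=[10,10,10,10,10,10,10])

```text
clock: 22.15
eef_pos: [0.4601, 0.254, 0.1895]
tool_rot: [1.924, -2.482, -0.0]
wrist_force: [-0.3, 0.1, -2.2]
finger_gap: 0.0157
grip_force: 50.0
```

```bash
python3 - <<'E'
from h import *
plan([.4722,.4022,.1222],165.6);print(env.observe()['eef_pos'])
for l in lids(cap('top','t10')): print(l)
E
```

```text
yaw 165.6 turn -0.0 shift [-1.832  0.314  0.841] tilt 0.07
[0.46006    0.25403513 0.18948766]
('blue', array([0.4786, 0.0801], dtype=float32), 7.4, (0.0839, 0.0573))
('blue', array([0.3947, 0.2297], dtype=float32), 2.6, (0.0838, 0.0543))
('yellow', array([ 0.4726, -0.0717], dtype=float32), 6.0, (0.0864, 0.0591))
('yellow', array([ 0.4077, -0.2177], dtype=float32), -13.0, (0.0894, 0.0599))
('red', array([0.7808, 0.135 ], dtype=float32), 62.7, (0.0414, 0.0063))
('red', array([0.3398, 0.0383], dtype=float32), -41.7, (0.0427, 0.0081))
```

Emit:
move_arm(linear=[[-0.4,0.07,0],[-0.92,0.16,-0.05],[-0.92,0.16,-0.05]], delta_rot=[[0,0,0],[0,0,0],[0,0,0]], fingers=[10,10,10])

```text
clock: 22.5
eef_pos: [0.4662, 0.3325, 0.1946]
tool_rot: [-1.923, 2.481, 0.001]
wrist_force: [0.4, -0.7, -1.2]
finger_gap: 0.0156
grip_force: 50.0
```

Emit:
move_arm(linear=[[-0.4,0.07,0],[-0.92,0.155,0],[-0.92,0.155,0],[-0.92,0.155,0],[-0.92,0.155,0]], delta_rot=[[0,0,0],[0,0,0],[0,0,0],[0,0,0],[0,0,0]], fingers=[10,10,10,10,10])

```text
clock: 23.0
eef_pos: [0.4719, 0.4023, 0.1937]
tool_rot: [1.924, -2.482, 0.0]
wrist_force: [-0.5, -0.5, -0.7]
finger_gap: 0.0152
grip_force: 50.0
```

```bash
python3 - <<'E'
from h import *
plan([.4722,.4022,.1222],165.6)
E
```

```text
yaw 165.6 turn -0.0 shift [ 0.    -0.004  0.894] tilt 0.08
```

Emit:
move_arm(linear=[[0,0,0.15],[0,0,0.3],[0,0,0.45],[0,0,0.6],[0,0,0.75],[0,0,0.88],[0,0,0.9],[0,0,0.9]], delta_rot=[[0,0,0],[0,0,0],[0,0,0],[0,0,0],[0,0,0],[0,0,0],[0,0,0],[0,0,0]], fingers=[10,10,10,10,10,10,10,10])

```text
clock: 23.8
eef_pos: [0.4719, 0.4034, 0.1218]
tool_rot: [1.928, -2.48, -0.0]
wrist_force: [0.4, -0.3, -1.7]
finger_gap: 0.0157
grip_force: 50.0
```

```bash
python3 - <<'E'
from h import *
c=cap('wrist','w11');o=env.observe();print(o['eef_pos'],o['wrist_force'])
cv2.imwrite('pics/w11b.png',cv2.resize(c['image'][60:260,150:370],(528,480))[:,:,::-1])
E
```

```text
[0.47207369 0.40349787 0.12210244] [ 0.09912363  0.44939499 -0.4702285 ]
```

View pics/w11b.png

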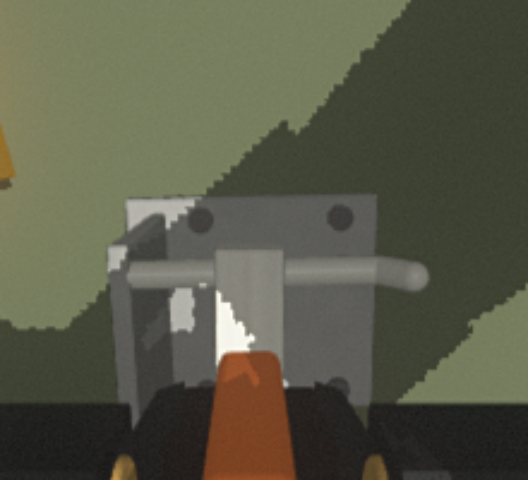

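The gauge sits exactly as it did at the start: shoulder at (250,275), over the prongs. Releasing now.

Emit:
move_arm(linear=[[0,0,0.012],[0,0,0.012],[0,0,0.012],[0,0,0.012],[0,0,0.012],[0,0,0.012]], delta_rot=[[0,0,0],[0,0,0],[0,0,0],[0,0,0],[0,0,0],[0,0,0]], fingers=[10,10,50,50,50,50])

```text
clock: 24.45
eef_pos: [0.4722, 0.4035, 0.1216]
tool_rot: [-1.928, 2.48, -0.0]
wrist_force: [0.4, 0.8, 0.1]
finger_gap: 0.0453
grip_force: 0.0
```

Emit:
move_arm(linear=[[0,0,-0.2],[0,0,-0.5],[0,0,-0.98],[0,0,-0.98]], delta_rot=[[0,0,0],[0,0,0],[0,0,0],[0,0,0]], fingers=[50,50,50,50])

```text
clock: 24.85
eef_pos: [0.4752, 0.4053, 0.2073]
tool_rot: [-1.921, 2.472, -0.003]
wrist_force: [0.5, 0.5, -0.5]
finger_gap: 0.0499
grip_force: 0.0
```

Emit:
move_arm(linear=[[0.4,0,-0.2],[0.9,0,-0.2],[0.9,0,-0.2]], delta_rot=[[0,0,0],[0,0,0],[0,0,0]], fingers=[88,88,88])

```text
clock: 25.15
eef_pos: [0.4532, 0.3308, 0.2163]
tool_rot: [1.925, -2.481, 0.001]
wrist_force: [0.7, -0.9, 0.7]
finger_gap: 0.0719
grip_force: 0.0
```

Emit:
move_arm(linear=[[0,0,0],[0,0,0],[0,0,0],[0,0,0],[0,0,0],[0,0,0],[0,0,0],[0,0,0]], delta_rot=[[0,0,0.08],[0,0,0.16],[0,0,0.24],[0,0,0.32],[0,0,0.4],[0,0,0.48],[0,0,0.5],[0,0,0.5]], fingers=[88,88,88,88,88,88,88,88])

```text
clock: 25.95
eef_pos: [0.4545, 0.3341, 0.2162]
tool_rot: [-0.832, 3.029, 0.0]
wrist_force: [0.7, 0.4, 0.2]
finger_gap: 0.0884
grip_force: 0.0
```

Emit:
move_arm(linear=[[0,0,0],[0,0,0],[0,0,0],[0,0,0],[0,0,0],[0,0,0]], delta_rot=[[0,0,0.08],[0,0,0.16],[0,0,0.24],[0,0,0.307],[0,0,0.307],[0,0,0.307]], fingers=[88,88,88,88,88,88])

```text
clock: 26.55
eef_pos: [0.4544, 0.3338, 0.2159]
tool_rot: [-0.09, 3.14, 0.0]
wrist_force: [-0.3, -0.8, -0.5]
finger_gap: 0.0877
grip_force: 0.0
```

```bash
python3 - <<'E'
from h import *
c=cap('top','t12');w=cap('wrist','w12');s=load('scene0')
for l in lids(c)+lids(w): print(l)
plan([.3947,.2297,.15],92.8)
# rotated frame: trays from t0/t12: mask outline at rim z=.032
for k in('blue','yellow'):
    for f,cc in(('t',c),('w',w)):
        for a,cen,r in blobs(np.array(cc['image']),*COL[k],amin=600):
            P=np.array([onz(cc,p,.032)[:2] for p in cv2.boxPoints(r)],np.float32);rr=cv2.minAreaRect(P)
            print(k,f,a,np.round(rr[0],4),np.round(rr[1],4),round(rr[2],1))
E
```

```text
('blue', array([0.4786, 0.0801], dtype=float32), 7.4, (0.0839, 0.0573))
('blue', array([0.3946, 0.231 ], dtype=float32), 2.6, (0.0838, 0.0569))
('yellow', array([ 0.4726, -0.0717], dtype=float32), 6.0, (0.0864, 0.0591))
('yellow', array([ 0.4077, -0.2177], dtype=float32), -13.0, (0.0894, 0.0599))
('red', array([0.7808, 0.135 ], dtype=float32), 62.7, (0.0414, 0.0063))
('red', array([0.3398, 0.0383], dtype=float32), -41.7, (0.0427, 0.0081))
('blue', array([0.3949, 0.2288], dtype=float32), 1.6, (0.0863, 0.0562))
('blue', array([0.4799, 0.079 ], dtype=float32), 6.5, (0.09, 0.0556))
yaw 93.2 turn 0.005 shift [ 0.808 -1.263  0.823] tilt 0.0
blue t 3984 [ 0.6419 -0.2148] [0.135  0.2371] 0.2
blue w 2944 [0.3956 0.2168] [0.0998 0.0672] 1.6
blue w 2314 [0.4903 0.051 ] [0.1126 0.0654] 6.5
yellow t 4036 [0.6091 0.2155] [0.2431 0.1366] 88.2
yellow t 679 [ 0.4764 -0.0733] [0.0892 0.0609] 6.5
yellow t 727 [ 0.4094 -0.2235] [0.0616 0.0936] 77.0
yellow w 1256 [0.5437 0.1526] [0.0571 0.0923] 29.4
yellow w 1820 [0.5556 0.2797] [0.046  0.0991] 4.1
yellow w 2550 [0.6552 0.2431] [0.0546 0.1705] 3.2
```

Emit:
move_arm(linear=[[0.2,-0.4,0],[0.4,-0.65,0.4],[0.4,-0.65,0.4]], delta_rot=[[0,0,0],[0,0,0],[0,0,0]], fingers=[88,88,88])

```text
clock: 26.95
eef_pos: [0.4207, 0.2773, 0.1795]
tool_rot: [0.085, -3.132, 0.005]
wrist_force: [-1.1, -0.8, -0.8]
finger_gap: 0.0883
grip_force: 0.0
```

Emit:
move_arm(linear=[[0.2,-0.4,0],[0.4,-0.615,0.4],[0.4,-0.615,0.9],[0.4,-0.615,0.9],[0.4,-0.615,0.9]], delta_rot=[[0,0,0],[0,0,0],[0,0,0],[0,0,0],[0,0,0]], fingers=[88,88,88,88,88])

```text
clock: 27.45
eef_pos: [0.3965, 0.2296, 0.1126]
tool_rot: [0.086, -3.14, -0.0]
wrist_force: [1.5, 0.6, -0.3]
finger_gap: 0.0882
grip_force: 0.0
```

```bash
python3 - <<'E'
from h import *
plan([.3947,.2295,.031],92.8)
E
```

```text
yaw 93.1 turn 0.004 shift [ 0.023 -0.     1.02 ] tilt 0.02
```

Emit:
move_arm(linear=[[0.02,0,0.3],[0.02,0,0.7],[0.02,0,1.0],[0.02,0,1.0]], delta_rot=[[0,0,0],[0,0,0],[0,0,0],[0,0,0]], fingers=[88,88,88,88])

```text
clock: 27.85
eef_pos: [0.3942, 0.2294, 0.0313]
tool_rot: [0.086, -3.138, 0.001]
wrist_force: [-0.1, -0.5, 0.2]
finger_gap: 0.0881
grip_force: 0.0
```

Emit:
move_arm(linear=[[0,0,0],[0,0,0],[0,0,0],[0,0,0],[0,0,0],[0,0,0]], delta_rot=[[0,0,0],[0,0,0],[0,0,0],[0,0,0],[0,0,0],[0,0,0]], fingers=[45,45,45,45,45,45], force=40)

```text
clock: 28.45
eef_pos: [0.3951, 0.2297, 0.0329]
tool_rot: [-0.084, 3.139, 0.002]
wrist_force: [-1.0, 1.9, 7.4]
finger_gap: 0.0557
grip_force: 39.9
```

Emit:
move_arm(linear=[[0,0,-0.2],[0,0,-0.5],[0,0,-1.0],[0,0,-1.0]], delta_rot=[[0,0,0],[0,0,0],[0,0,0],[0,0,0]], fingers=[45,45,45,45])

```text
clock: 28.85
eef_pos: [0.397, 0.2299, 0.1157]
tool_rot: [-0.085, 3.133, 0.003]
wrist_force: [1.5, 1.2, -5.6]
finger_gap: 0.0555
grip_force: 39.9
```

```bash
python3 - <<'E'
from h import *
o=env.observe();print(o['finger_gap'],o['grip_force'],o['wrist_force'],o['eef_pos'])
plan([.644,-.263,.14],90)
for l in lids(cap('top','t13')): print(l)
E
```

```text
0.055520015016188466 39.90057460963726 [ 1.50847462  1.17359397 -5.63592093] [0.39699394 0.22989673 0.11572356]
yaw 93.1 turn 0.034 shift [-3.088 -6.161 -0.303] tilt 0.43
('blue', array([0.4786, 0.0801], dtype=float32), 7.4, (0.0839, 0.0573))
('yellow', array([ 0.4726, -0.0717], dtype=float32), 6.0, (0.0864, 0.0591))
('yellow', array([ 0.408 , -0.2178], dtype=float32), -12.5, (0.0891, 0.0593))
('red', array([0.7808, 0.135 ], dtype=float32), 62.7, (0.0414, 0.0063))
('red', array([0.3398, 0.0383], dtype=float32), -41.7, (0.0427, 0.0081))
```

Emit:
move_arm(linear=[[0,0,-0.3],[-0.2,-0.4,-0.3],[-0.44,-0.88,-0.3]], delta_rot=[[0,0,0.034],[0,0,0.034],[0,0,0.034]], fingers=[45,45,45])

```text
clock: 29.2
eef_pos: [0.4316, 0.1608, 0.1341]
tool_rot: [0.006, -3.139, -0.0]
wrist_force: [0.7, -0.1, -6.1]
finger_gap: 0.0559
grip_force: 39.9
```

Emit:
move_arm(linear=[[-0.22,-0.44,0],[-0.44,-0.88,0]], delta_rot=[[0,0,0],[0,0,0]], fingers=[45,45])

```text
clock: 29.4
eef_pos: [0.467, 0.089, 0.1333]
tool_rot: [0.001, -3.137, -0.0]
wrist_force: [-0.4, 0.3, -6.1]
finger_gap: 0.0555
grip_force: 39.9
```

Emit:
move_arm(linear=[[-0.22,-0.44,0],[-0.44,-0.88,0]], delta_rot=[[0,0,0],[0,0,0]], fingers=[45,45])

```text
clock: 29.6
eef_pos: [0.5021, 0.0187, 0.1329]
tool_rot: [0.0, -3.137, -0.002]
wrist_force: [0.3, 0.8, -5.7]
finger_gap: 0.0557
grip_force: 39.9
```

Emit:
move_arm(linear=[[-0.22,-0.44,0],[-0.44,-0.88,0]], delta_rot=[[0,0,0],[0,0,0]], fingers=[45,45])

```text
clock: 29.8
eef_pos: [0.5374, -0.0516, 0.1327]
tool_rot: [0.0, -3.137, -0.002]
wrist_force: [0.2, 0.2, -5.4]
finger_gap: 0.0556
grip_force: 39.9
```

Emit:
move_arm(linear=[[-0.22,-0.44,0],[-0.44,-0.88,0]], delta_rot=[[0,0,0],[0,0,0]], fingers=[45,45])

```text
clock: 30.0
eef_pos: [0.5726, -0.1218, 0.1324]
tool_rot: [-0.0, -3.137, -0.003]
wrist_force: [0.5, -0.0, -6.2]
finger_gap: 0.0558
grip_force: 39.9
```

Emit:
move_arm(linear=[[-0.22,-0.44,0],[-0.44,-0.88,0]], delta_rot=[[0,0,0],[0,0,0]], fingers=[45,45])

```text
clock: 30.2
eef_pos: [0.6079, -0.192, 0.1319]
tool_rot: [-0.0, -3.137, -0.004]
wrist_force: [0.1, 0.1, -4.6]
finger_gap: 0.0557
grip_force: 39.9
```

Emit:
move_arm(linear=[[-0.22,-0.44,0],[-0.44,-0.88,0],[-0.44,-0.88,0],[-0.44,-0.88,0],[-0.44,-0.88,0]], delta_rot=[[0,0,0],[0,0,0],[0,0,0],[0,0,0],[0,0,0]], fingers=[45,45,45,45,45])

```text
clock: 30.7
eef_pos: [0.6429, -0.2601, 0.133]
tool_rot: [0.001, -3.138, -0.004]
wrist_force: [0.8, -0.5, -5.6]
finger_gap: 0.0557
grip_force: 39.9
```

```bash
python3 - <<'E'
from h import *
o=env.observe();print(o['finger_gap'],o['wrist_force'],o['eef_pos'])
plan([.644,-.263,.038],90.2)
w=cap('wrist','w14')
cv2.imwrite('pics/w14b.png',cv2.resize(np.vstack([w['image'],]),(640,480))[:,:,::-1])
E
```

```text
0.055695610768919795 [ 0.81858495 -0.45723006 -5.62291981] [ 0.64292971 -0.26005507  0.1329665 ]
yaw 90.0 turn -0.002 shift [-0.013 -0.037  1.187] tilt 0.28
```

View pics/w14b.png

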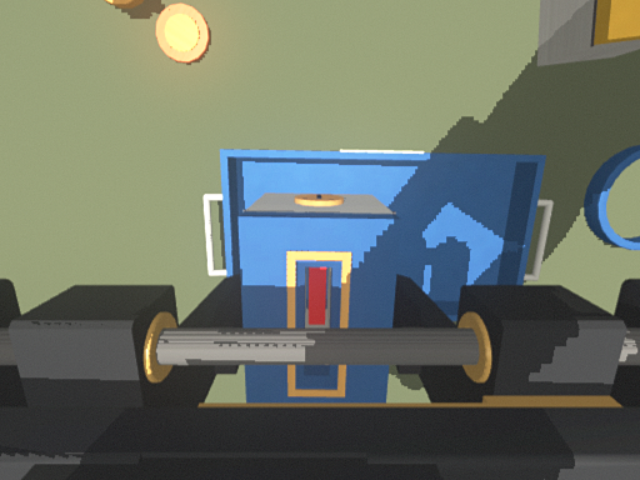

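The carried box (slot at (318,300), red shutter deep inside) is over the -y end of the blue tray. The tray's near rim corners are at (221,151) and (544,157).

```bash
python3 - <<'E'
from h import *
w=load('w14')
for p in ((221,151),(544,157),(241,165),(527,165)): print(p,onz(w,np.array(p)/1.25,.032).round(4))
E
```

```text
(221, 151) [ 0.5795 -0.3278  0.032 ]
(544, 157) [ 0.5835 -0.0997  0.032 ]
(241, 165) [ 0.5891 -0.3143  0.032 ]
(527, 165) [ 0.5891 -0.1109  0.032 ]
```

Emit:
move_arm(linear=[[-0.02,-0.03,0.3],[-0.02,-0.03,0.6],[-0.02,-0.03,0.8],[-0.02,-0.03,0.8]], delta_rot=[[0,0,0],[0,0,0],[0,0,0],[0,0,0]], fingers=[45,45,45,45])

```text
clock: 31.15
eef_pos: [0.6438, -0.2617, 0.0682]
tool_rot: [0.002, -3.136, -0.006]
wrist_force: [-0.5, 0.1, -6.0]
finger_gap: 0.0559
grip_force: 39.9
```

Emit:
move_arm(linear=[[0,0,0.1],[0,0,0.2],[0,0,0.3],[0,0,0.36],[0,0,0.38],[0,0,0.38]], delta_rot=[[0,0,0],[0,0,0],[0,0,0],[0,0,0],[0,0,0],[0,0,0]], fingers=[45,45,45,45,45,45])

```text
clock: 31.75
eef_pos: [0.6459, -0.264, 0.041]
tool_rot: [0.0, -3.141, -0.0]
wrist_force: [-0.5, -0.2, -6.0]
finger_gap: 0.0559
grip_force: 39.9
```

Emit:
move_arm(linear=[[0,0,0.02],[0,0,0.035],[0,0,0.035],[0,0,0.035]], delta_rot=[[0,0,0],[0,0,0],[0,0,0],[0,0,0]], fingers=[45,45,45,45])

```text
clock: 32.15
eef_pos: [0.6462, -0.2641, 0.0387]
tool_rot: [-0.001, 3.141, -0.0]
wrist_force: [-0.5, -0.1, -6.4]
finger_gap: 0.0554
grip_force: 39.9
```

Emit:
move_arm(linear=[[0,0,0.015],[0,0,0.03],[0,0,0.03],[0,0,0.03]], delta_rot=[[0,0,0],[0,0,0],[0,0,0],[0,0,0]], fingers=[45,45,45,45])

```text
clock: 32.55
eef_pos: [0.6463, -0.2642, 0.038]
tool_rot: [-0.001, 3.141, -0.0]
wrist_force: [-5.0, 2.2, 4.9]
finger_gap: 0.0554
grip_force: 39.9
```

Contact with the floor. I'll release, lift, and head for yellow A.

Emit:
move_arm(linear=[[0,0,0],[0,0,0],[0,0,0],[0,0,0]], delta_rot=[[0,0,0],[0,0,0],[0,0,0],[0,0,0]], fingers=[72,72,72,72])

```text
clock: 32.95
eef_pos: [0.6464, -0.2642, 0.0364]
tool_rot: [-0.001, 3.141, -0.001]
wrist_force: [-0.8, -0.5, -0.2]
finger_gap: 0.0723
grip_force: 0.0
```

Emit:
move_arm(linear=[[0,0,-0.3],[0,0,-0.6],[0,0,-1.0],[0,0,-1.0]], delta_rot=[[0,0,0],[0,0,0],[0,0,0],[0,0,0]], fingers=[72,72,72,72])

```text
clock: 33.35
eef_pos: [0.6491, -0.2658, 0.1219]
tool_rot: [-0.001, 3.134, -0.008]
wrist_force: [0.9, -1.1, 0.7]
finger_gap: 0.0721
grip_force: 0.0
```

Emit:
move_arm(linear=[[0.3,0.3,-0.2],[0.7,0.8,-0.2],[0.7,0.8,-0.2]], delta_rot=[[0,0,-0.07],[0,0,-0.07],[0,0,-0.07]], fingers=[88,88,88])

```text
clock: 33.65
eef_pos: [0.5847, -0.1945, 0.1289]
tool_rot: [0.176, -3.129, -0.009]
wrist_force: [-0.8, -0.7, -0.5]
finger_gap: 0.0878
grip_force: 0.0
```

Emit:
move_arm(linear=[[0.3,0.3,0],[0.75,0.8,0],[0.75,0.8,0],[0.75,0.8,0]], delta_rot=[[0,0,0],[0,0,0],[0,0,0],[0,0,0]], fingers=[88,88,88,88])

```text
clock: 34.05
eef_pos: [0.5229, -0.1424, 0.1318]
tool_rot: [0.174, -3.136, -0.0]
wrist_force: [-0.2, -0.4, -0.1]
finger_gap: 0.088
grip_force: 0.0
```

```bash
python3 - <<'E'
from h import *
plan([.4724,-.072,.1],96.2)
for l in lids(cap('top','t15'))+lids(cap('wrist','w15')): print(l)
E
```

```text
yaw 96.4 turn 0.002 shift [0.532 0.943 0.397] tilt 0.02
('blue', array([0.4788, 0.0803], dtype=float32), 5.9, (0.0843, 0.0557))
('red', array([0.7808, 0.135 ], dtype=float32), 62.7, (0.0414, 0.0063))
('yellow', array([ 0.4729, -0.0726], dtype=float32), 4.7, (0.0871, 0.056))
```

Emit:
move_arm(linear=[[0.3,0.45,0],[0.53,0.94,0],[0.53,0.94,0.3],[0.53,0.94,0.3],[0.53,0.94,0.3]], delta_rot=[[0,0,0],[0,0,0],[0,0,0],[0,0,0],[0,0,0]], fingers=[88,88,88,88,88])

```text
clock: 34.65
eef_pos: [0.4742, -0.074, 0.1086]
tool_rot: [-0.172, 3.137, -0.001]
wrist_force: [0.0, -0.2, -0.2]
finger_gap: 0.0881
grip_force: 0.0
```

```bash
python3 - <<'E'
from h import *
plan([.4727,-.0722,.031],96)
E
```

```text
yaw 96.3 turn 0.003 shift [0.016 0.024 0.969] tilt 0.03
```

Emit:
move_arm(linear=[[0.015,0.02,0.3],[0.015,0.02,0.7],[0.015,0.02,0.965],[0.015,0.02,0.965]], delta_rot=[[0,0,0],[0,0,0],[0,0,0],[0,0,0]], fingers=[88,88,88,88])

```text
clock: 35.05
eef_pos: [0.4709, -0.0721, 0.0292]
tool_rot: [0.171, -3.133, -0.003]
wrist_force: [-1.8, 0.3, 0.5]
finger_gap: 0.0884
grip_force: 0.0
```

Emit:
move_arm(linear=[[0,0,0],[0,0,0],[0,0,0],[0,0,0],[0,0,0],[0,0,0]], delta_rot=[[0,0,0],[0,0,0],[0,0,0],[0,0,0],[0,0,0],[0,0,0]], fingers=[45,45,45,45,45,45])

```text
clock: 35.65
eef_pos: [0.4724, -0.072, 0.032]
tool_rot: [-0.173, 3.135, -0.002]
wrist_force: [-1.8, -0.6, 6.9]
finger_gap: 0.0556
grip_force: 40.0
```

Emit:
move_arm(linear=[[0,0,-0.2],[0,0,-0.5],[0,0,-1.0],[0,0,-1.0]], delta_rot=[[0,0,0],[0,0,0],[0,0,0],[0,0,0]], fingers=[45,45,45,45])

```text
clock: 36.05
eef_pos: [0.4742, -0.0724, 0.1148]
tool_rot: [-0.173, 3.13, -0.005]
wrist_force: [2.0, -0.5, -4.9]
finger_gap: 0.0556
grip_force: 40.0
```

```bash
python3 - <<'E'
from h import *
plan([.6125,.2635,.14],88.2)
E
```

```text
yaw 96.3 turn 0.09 shift [-1.596  4.251 -0.315] tilt 0.42
```

Emit:
move_arm(linear=[[0,0,-0.3],[0,0,-0.3]], delta_rot=[[0,0,0.09],[0,0,0.09]], fingers=[45,45])

```text
clock: 36.25
eef_pos: [0.4723, -0.0717, 0.1357]
tool_rot: [0.051, 3.139, -0.001]
wrist_force: [-0.2, -0.4, -6.1]
finger_gap: 0.0558
grip_force: 40.0
```

Emit:
move_arm(linear=[[-0.16,0.4,0],[-0.32,0.85,0]], delta_rot=[[0,0,0],[0,0,0]], fingers=[45,45])

```text
clock: 36.45
eef_pos: [0.4986, -0.0043, 0.1328]
tool_rot: [-0.048, -3.139, -0.0]
wrist_force: [0.1, -1.4, -5.9]
finger_gap: 0.0558
grip_force: 40.0
```

Emit:
move_arm(linear=[[-0.16,0.4,0],[-0.32,0.85,0]], delta_rot=[[0,0,0],[0,0,0]], fingers=[45,45])

```text
clock: 36.65
eef_pos: [0.5261, 0.0639, 0.1322]
tool_rot: [-0.044, -3.138, -0.0]
wrist_force: [0.7, -0.3, -6.2]
finger_gap: 0.0552
grip_force: 40.0
```

Emit:
move_arm(linear=[[-0.16,0.4,0],[-0.32,0.85,0]], delta_rot=[[0,0,0],[0,0,0]], fingers=[45,45])

```text
clock: 36.85
eef_pos: [0.5537, 0.1311, 0.1319]
tool_rot: [-0.043, -3.138, 0.001]
wrist_force: [1.0, -0.8, -5.9]
finger_gap: 0.056
grip_force: 40.0
```

Emit:
move_arm(linear=[[-0.16,0.4,0],[-0.32,0.85,0]], delta_rot=[[0,0,0],[0,0,0]], fingers=[45,45])

```text
clock: 37.05
eef_pos: [0.5814, 0.1981, 0.1315]
tool_rot: [-0.043, -3.137, 0.001]
wrist_force: [0.5, 0.2, -5.3]
finger_gap: 0.0559
grip_force: 40.0
```

Emit:
move_arm(linear=[[-0.16,0.4,0],[-0.32,0.85,0],[-0.32,0.85,0],[-0.32,0.85,0],[-0.32,0.85,0]], delta_rot=[[0,0,0],[0,0,0],[0,0,0],[0,0,0],[0,0,0]], fingers=[45,45,45,45,45])

```text
clock: 37.55
eef_pos: [0.6088, 0.2634, 0.1325]
tool_rot: [-0.047, -3.138, 0.002]
wrist_force: [0.1, -0.1, -5.3]
finger_gap: 0.0557
grip_force: 40.0
```

```bash
python3 - <<'E'
from h import *
o=env.observe();print(o['finger_gap'],o['wrist_force'],o['eef_pos'])
plan([.6125,.2635,.0375],88.2)
w=cap('wrist','w16')
cv2.imwrite('pics/w16b.png',cv2.resize(np.vstack([w['image'],]),(640,480))[:,:,::-1])
E
```

```text
0.055690133490257254 [ 0.13718245 -0.08287259 -5.27788952] [0.60876839 0.26343517 0.13249007]
yaw 88.3 turn 0.001 shift [-0.047  0.002  1.187] tilt 0.21
```

View pics/w16b.png

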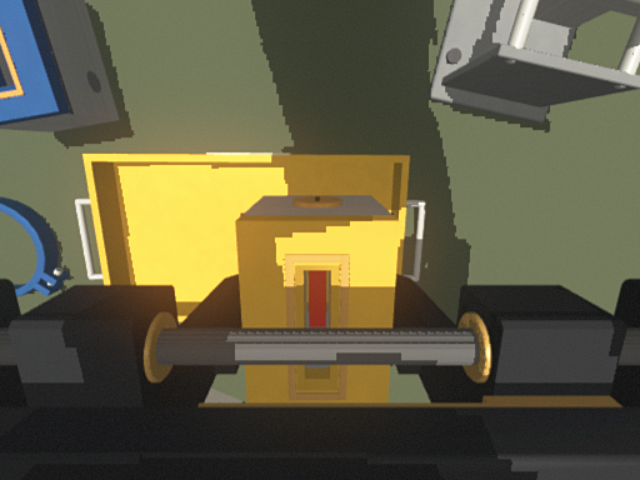

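The held box is over the +y half of the yellow tray, whose rim corners are at (85,155) and (409,156).

```bash
python3 - <<'E'
from h import *
w=load('w16')
a,b=[onz(w,np.array(p)/1.25,.032)[:2] for p in ((85,155),(409,156))]
v=(b-a)/np.linalg.norm(b-a);n=np.array([v[1],-v[0]]);cen=(a+b)/2+.065*n
print(a,b,np.linalg.norm(b-a),np.degrees(np.arctan2(v[1],v[0])),'centre',cen,'A',cen+.048*v,'B',cen-.048*v)
plan([*(cen+.048*v),.0375],88.2)
E
```

```text
[0.5432041  0.10133171] [0.5507404  0.32923263] 0.22802549506775094 88.10601543164917 centre [0.61193674 0.21313391] A [0.61352315 0.26110768] B [0.61035033 0.16516013]
yaw 88.2 turn 0.0 shift [-0.056 -0.024  1.196] tilt 0.16
```

Emit:
move_arm(linear=[[-0.05,-0.02,0.3],[-0.05,-0.02,0.6],[-0.05,-0.02,0.8],[-0.05,-0.02,0.8]], delta_rot=[[0,0,0],[0,0,0],[0,0,0],[0,0,0]], fingers=[45,45,45,45])

```text
clock: 38.0
eef_pos: [0.6116, 0.2612, 0.0675]
tool_rot: [-0.05, -3.135, 0.002]
wrist_force: [0.3, -0.1, -5.8]
finger_gap: 0.0559
grip_force: 40.0
```

Emit:
move_arm(linear=[[0,0,0.1],[0,0,0.2],[0,0,0.3],[0,0,0.36],[0,0,0.38],[0,0,0.38],[0,0,0.38],[0,0,0.38]], delta_rot=[[0,0,0],[0,0,0],[0,0,0],[0,0,0],[0,0,0],[0,0,0],[0,0,0],[0,0,0]], fingers=[45,45,45,45,45,45,45,45])

```text
clock: 38.8
eef_pos: [0.6144, 0.2627, 0.041]
tool_rot: [0.049, 3.14, 0.0]
wrist_force: [0.1, -0.2, -6.0]
finger_gap: 0.0557
grip_force: 40.0
```

Emit:
move_arm(linear=[[0,0,0.01],[0,0,0.02],[0,0,0.03],[0,0,0.03],[0,0,0.03]], delta_rot=[[0,0,0],[0,0,0],[0,0,0],[0,0,0],[0,0,0]], fingers=[45,45,45,45,45])

```text
clock: 39.3
eef_pos: [0.614, 0.2626, 0.0381]
tool_rot: [-0.049, -3.141, 0.0]
wrist_force: [-0.3, -0.2, -6.5]
finger_gap: 0.0557
grip_force: 40.0
```

Emit:
move_arm(linear=[[0,0,0.015],[0,0,0.025],[0,0,0.025],[0,0,0.025]], delta_rot=[[0,0,0],[0,0,0],[0,0,0],[0,0,0]], fingers=[45,45,45,45])

```text
clock: 39.7
eef_pos: [0.6143, 0.2627, 0.037]
tool_rot: [0.049, 3.141, 0.0]
wrist_force: [-4.7, -0.3, 4.0]
finger_gap: 0.0557
grip_force: 40.0
```

Emit:
move_arm(linear=[[0,0,0],[0,0,0],[0,0,0],[0,0,0]], delta_rot=[[0,0,0],[0,0,0],[0,0,0],[0,0,0]], fingers=[72,72,72,72])

```text
clock: 40.1
eef_pos: [0.6144, 0.2626, 0.0362]
tool_rot: [0.049, 3.141, 0.0]
wrist_force: [-0.2, 0.4, 0.1]
finger_gap: 0.0722
grip_force: 0.0
```

Emit:
move_arm(linear=[[0,0,-0.3],[0,0,-0.6],[0,0,-1.0],[0,0,-1.0]], delta_rot=[[0,0,0],[0,0,0],[0,0,0],[0,0,0]], fingers=[72,72,72,72])

```text
clock: 40.5
eef_pos: [0.6174, 0.2635, 0.1217]
tool_rot: [0.049, 3.132, 0.004]
wrist_force: [1.4, 1.2, 0.7]
finger_gap: 0.0717
grip_force: 0.0
```

```bash
python3 - <<'E'
from h import *
plan([.4790,.0800,.11],96.8)
for l in lids(cap('top','t17'))+lids(cap('wrist','w17')): print(l)
E
```

```text
yaw 88.2 turn -0.095 shift [ 1.99  -2.073  0.146] tilt 0.52
('blue', array([0.4786, 0.0801], dtype=float32), 7.4, (0.0839, 0.0573))
('yellow', array([ 0.4079, -0.2175], dtype=float32), -12.9, (0.089, 0.0594))
('red', array([0.7808, 0.135 ], dtype=float32), 62.7, (0.0414, 0.0063))
('red', array([0.3396, 0.0382], dtype=float32), -44.7, (0.0426, 0.0072))
```

Emit:
move_arm(linear=[[0,0,-0.1],[0,0,-0.1]], delta_rot=[[0,0,-0.095],[0,0,-0.095]], fingers=[72,72])

```text
clock: 40.8
eef_pos: [0.6137, 0.2625, 0.1233]
tool_rot: [0.188, -3.135, 0.0]
wrist_force: [0.9, -0.0, 0.3]
finger_gap: 0.0719
grip_force: 0.0
```

Emit:
move_arm(linear=[[0.35,-0.35,0],[0.7,-0.7,0]], delta_rot=[[0,0,0],[0,0,0]], fingers=[88,88])

```text
clock: 41.0
eef_pos: [0.5637, 0.2, 0.1222]
tool_rot: [0.181, -3.134, 0.0]
wrist_force: [0.4, -0.9, 0.9]
finger_gap: 0.0858
grip_force: 0.0
```

Emit:
move_arm(linear=[[0.35,-0.35,0],[0.7,-0.7,0]], delta_rot=[[0,0,0],[0,0,0]], fingers=[88,88])

```text
clock: 41.2
eef_pos: [0.5141, 0.1372, 0.1226]
tool_rot: [0.179, -3.134, 0.0]
wrist_force: [0.6, -0.3, 0.9]
finger_gap: 0.0879
grip_force: 0.0
```

Emit:
move_arm(linear=[[0.35,-0.35,0],[0.58,-0.67,0],[0.58,-0.67,0.2],[0.58,-0.67,0.2],[0.58,-0.67,0.2]], delta_rot=[[0,0,0],[0,0,0],[0,0,0],[0,0,0],[0,0,0]], fingers=[88,88,88,88,88])

```text
clock: 41.7
eef_pos: [0.4758, 0.0796, 0.1075]
tool_rot: [0.182, -3.135, -0.001]
wrist_force: [0.4, 0.3, -0.2]
finger_gap: 0.0884
grip_force: 0.0
```

```bash
python3 - <<'E'
from h import *
plan([.4792,.0798,.031],97)
E
```

```text
yaw 96.6 turn -0.004 shift [-0.043 -0.003  0.956] tilt 0.11
```

Emit:
move_arm(linear=[[-0.04,0,0.3],[-0.04,0,0.7],[-0.04,0,0.95],[-0.04,0,0.95]], delta_rot=[[0,0,-0.004],[0,0,-0.004],[0,0,-0.004],[0,0,-0.004]], fingers=[88,88,88,88])

```text
clock: 42.1
eef_pos: [0.4774, 0.0806, 0.0297]
tool_rot: [0.195, -3.13, -0.001]
wrist_force: [-0.8, 0.5, -0.6]
finger_gap: 0.0882
grip_force: 0.0
```

Emit:
move_arm(linear=[[0,0,0],[0,0,0],[0,0,0],[0,0,0],[0,0,0],[0,0,0]], delta_rot=[[0,0,0],[0,0,0],[0,0,0],[0,0,0],[0,0,0],[0,0,0]], fingers=[45,45,45,45,45,45])

```text
clock: 42.7
eef_pos: [0.4802, 0.0798, 0.0331]
tool_rot: [-0.195, 3.134, -0.0]
wrist_force: [-2.0, 0.8, 6.0]
finger_gap: 0.0557
grip_force: 40.0
```

Emit:
move_arm(linear=[[0,0,-0.2],[0,0,-0.5],[0,0,-1.0],[0,0,-1.0]], delta_rot=[[0,0,0],[0,0,0],[0,0,0],[0,0,0]], fingers=[45,45,45,45])

```text
clock: 43.1
eef_pos: [0.4825, 0.0797, 0.1161]
tool_rot: [-0.195, 3.128, -0.002]
wrist_force: [2.4, -0.3, -4.8]
finger_gap: 0.0557
grip_force: 40.0
```

```bash
python3 - <<'E'
from h import *
plan([.6465,-.166,.136],90)
c=cap('top','t18');hsv=cv2.cvtColor(c['image'],cv2.COLOR_RGB2HSV)
for l in lids(c): print(l)
E
```

```text
yaw 97.1 turn 0.079 shift [-2.051 -3.072 -0.248] tilt 0.44
('yellow', array([ 0.4358, -0.1901], dtype=float32), -7.2, (0.0896, 0.0592))
('red', array([0.7808, 0.135 ], dtype=float32), 62.7, (0.0414, 0.0063))
('red', array([0.3398, 0.0383], dtype=float32), -41.7, (0.0427, 0.0081))
```

Yellow B has been knocked to (0.436, -0.190). I'll re-measure it before picking it up. First I'll place blue B.

Emit:
move_arm(linear=[[0,0,-0.25],[0,0,-0.25]], delta_rot=[[0,0,0.079],[0,0,0.079]], fingers=[45,45])

```text
clock: 43.35
eef_pos: [0.4795, 0.0799, 0.1319]
tool_rot: [0.002, 3.141, 0.0]
wrist_force: [0.9, 1.4, -4.5]
finger_gap: 0.056
grip_force: 40.0
```

Emit:
move_arm(linear=[[-0.25,-0.4,0],[-0.51,-0.77,0]], delta_rot=[[0,0,0],[0,0,0]], fingers=[45,45])

```text
clock: 43.55
eef_pos: [0.5192, 0.0183, 0.1297]
tool_rot: [0.009, -3.139, -0.001]
wrist_force: [0.2, 0.6, -5.0]
finger_gap: 0.0557
grip_force: 40.0
```

Emit:
move_arm(linear=[[-0.25,-0.4,0],[-0.51,-0.77,0]], delta_rot=[[0,0,0],[0,0,0]], fingers=[45,45])

```text
clock: 43.75
eef_pos: [0.5604, -0.0443, 0.1292]
tool_rot: [0.006, -3.138, -0.002]
wrist_force: [-0.3, 0.4, -5.6]
finger_gap: 0.0554
grip_force: 40.0
```

Emit:
move_arm(linear=[[-0.25,-0.4,0],[-0.51,-0.77,0]], delta_rot=[[0,0,0],[0,0,0]], fingers=[45,45])

```text
clock: 43.95
eef_pos: [0.6012, -0.106, 0.1288]
tool_rot: [0.005, -3.138, -0.002]
wrist_force: [-0.3, 1.0, -5.9]
finger_gap: 0.0559
grip_force: 40.0
```

Emit:
move_arm(linear=[[-0.25,-0.4,0],[-0.52,-0.76,0],[-0.52,-0.76,0],[-0.52,-0.76,0],[-0.52,-0.76,0]], delta_rot=[[0,0,0],[0,0,0],[0,0,0],[0,0,0],[0,0,0]], fingers=[45,45,45,45,45])

```text
clock: 44.45
eef_pos: [0.642, -0.1645, 0.1296]
tool_rot: [0.003, -3.138, -0.003]
wrist_force: [0.1, -0.2, -5.4]
finger_gap: 0.0556
grip_force: 40.0
```

```bash
python3 - <<'E'
from h import *
plan([.6465,-.166,.0375],90)
w=cap('wrist','w19');print(env.observe()['finger_gap'])
cv2.imwrite('pics/w19b.png',cv2.resize(np.vstack([w['image'],]),(640,480))[:,:,::-1])
E
```

```text
yaw 90.1 turn 0.001 shift [-0.056 -0.019  1.151] tilt 0.24
0.05568437510405583
```

View pics/w19b.png

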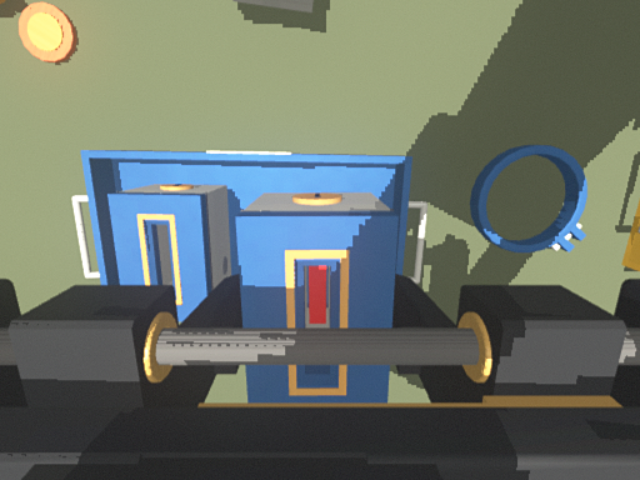

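Box A stands upright in the tray at left, and there is free space for the held box. Lowering it.

Emit:
move_arm(linear=[[-0.04,0,0.3],[-0.04,0,0.6],[-0.04,0,0.8],[-0.04,0,0.8]], delta_rot=[[0,0,0],[0,0,0],[0,0,0],[0,0,0]], fingers=[45,45,45,45])

```text
clock: 44.9
eef_pos: [0.6442, -0.1638, 0.0648]
tool_rot: [0.003, -3.136, -0.004]
wrist_force: [-0.7, 0.0, -5.8]
finger_gap: 0.0558
grip_force: 40.0
```

Emit:
move_arm(linear=[[0,0,0.1],[0,0,0.2],[0,0,0.3],[0,0,0.34],[0,0,0.36],[0,0,0.36],[0,0,0.36],[0,0,0.36]], delta_rot=[[0,0,0],[0,0,0],[0,0,0],[0,0,0],[0,0,0],[0,0,0],[0,0,0],[0,0,0]], fingers=[45,45,45,45,45,45,45,45])

```text
clock: 45.7
eef_pos: [0.6471, -0.1659, 0.0398]
tool_rot: [-0.0, 3.141, -0.001]
wrist_force: [-0.2, -0.1, -5.3]
finger_gap: 0.0558
grip_force: 40.0
```

Emit:
move_arm(linear=[[0,0,0.01],[0,0,0.02],[0,0,0.02],[0,0,0.02],[0,0,0.02]], delta_rot=[[0,0,0],[0,0,0],[0,0,0],[0,0,0],[0,0,0]], fingers=[45,45,45,45,45])

```text
clock: 46.2
eef_pos: [0.6469, -0.1657, 0.0382]
tool_rot: [-0.001, 3.141, -0.0]
wrist_force: [-1.9, 0.2, -1.4]
finger_gap: 0.0554
grip_force: 40.0
```

Touching. A little lower, then release, lift, and look at yellow B.

Emit:
move_arm(linear=[[0,0,0.01],[0,0,0.01],[0,0,0.01]], delta_rot=[[0,0,0],[0,0,0],[0,0,0]], fingers=[45,45,45])

```text
clock: 46.5
eef_pos: [0.6469, -0.1658, 0.0382]
tool_rot: [-0.001, 3.141, -0.0]
wrist_force: [-4.3, 2.3, 5.0]
finger_gap: 0.0555
grip_force: 40.0
```

Emit:
move_arm(linear=[[0,0,0],[0,0,0],[0,0,0],[0,0,0]], delta_rot=[[0,0,0],[0,0,0],[0,0,0],[0,0,0]], fingers=[72,72,72,72])

```text
clock: 46.9
eef_pos: [0.6469, -0.1658, 0.037]
tool_rot: [-0.0, 3.141, -0.0]
wrist_force: [0.9, 0.3, 0.3]
finger_gap: 0.0724
grip_force: 0.0
```

Emit:
move_arm(linear=[[0,0,-0.3],[0,0,-0.6],[0,0,-1.0],[0,0,-1.0]], delta_rot=[[0,0,0],[0,0,0],[0,0,0],[0,0,0]], fingers=[72,72,72,72])

```text
clock: 47.3
eef_pos: [0.6499, -0.167, 0.1224]
tool_rot: [-0.001, 3.133, -0.006]
wrist_force: [1.2, -0.6, 1.1]
finger_gap: 0.0716
grip_force: 0.0
```

Emit:
move_arm(linear=[[0.4,0,-0.3],[0.9,0,-0.3],[0.9,0,-0.3],[0.9,0,-0.3],[0.9,0,-0.3]], delta_rot=[[0,0,0],[0,0,0],[0,0,0],[0,0,0],[0,0,0]], fingers=[88,88,88,88,88])

```text
clock: 47.8
eef_pos: [0.5757, -0.166, 0.1411]
tool_rot: [-0.0, 3.141, -0.001]
wrist_force: [0.2, -0.4, -0.2]
finger_gap: 0.088
grip_force: 0.0
```

```bash
python3 - <<'E'
from h import *
c=cap('wrist','w20')
for l in lids(cap('top','t20'))+['w']+lids(c): print(l)
plan([.436,-.19,.11],83)
E
```

```text
('red', array([0.7808, 0.135 ], dtype=float32), 62.7, (0.0414, 0.0063))
w
yaw 90.0 turn 0.078 shift [ 1.698 -0.512  0.387] tilt 0.05
```

```bash
python3 - <<'E'
from h import *
c=load('w20')
for a,cc,r in blobs(np.array(c['image']),*COL['yellow'],amin=60):
    P=np.array([onz(c,p,.064)[:2] for p in cv2.boxPoints(r)],np.float32);print(a,cc,np.round(P,4).tolist())
cv2.imwrite('pics/w20b.png',c['image'][:,:,::-1])
E
```

```text
368 [211.   28.4] [[0.4309000074863434, -0.2087000012397766], [0.42820000648498535, -0.19439999759197235], [0.4632999897003174, -0.18700000643730164], [0.46619999408721924, -0.20190000534057617]]
122 [216.3  76.8] [[0.4814000129699707, -0.22380000352859497], [0.4763999879360199, -0.2231999933719635], [0.47870001196861267, -0.16850000619888306], [0.4837999939918518, -0.16869999468326569]]
459 [502.1 184.9] [[0.6025999784469604, 0.03830000013113022], [0.5351999998092651, 0.04089999943971634], [0.5376999974250793, 0.05050000175833702], [0.6054999828338623, 0.048700001090765]]
211 [507.6 210.3] [[0.5701000094413757, 0.0430000014603138], [0.5702000260353088, 0.051500000059604645], [0.5992000102996826, 0.05860000103712082], [0.5990999937057495, 0.049800001084804535]]
```

View pics/w20b.png

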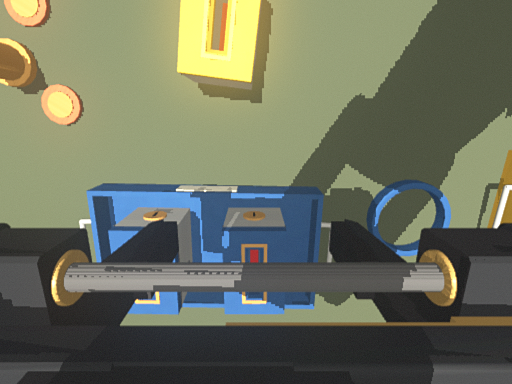

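Both blue boxes stand in the tray at (150,250) and (255,250). Yellow B, at (220,40), is cut off by the frame, so I'll move closer and re-measure.

Emit:
move_arm(linear=[[0.4,-0.1,-0.3],[0.6,-0.2,-0.6],[0.6,-0.2,-0.6],[0.6,-0.2,-0.6]], delta_rot=[[0,0,0.078],[0,0,0.078],[0,0,0.078],[0,0,0.078]], fingers=[88,88,88,88])

```text
clock: 48.3
eef_pos: [0.5277, -0.1821, 0.1894]
tool_rot: [0.192, 3.134, -0.001]
wrist_force: [0.2, 0.4, 0.6]
finger_gap: 0.0879
grip_force: 0.0
```

```bash
python3 - <<'E'
from h import *
c=cap('wrist','w21')
ls=lids(c)+lids(cap('top','t21'))
for l in ls: print(l)
for l in ls:
    if l[0]=='yellow': plan([*l[1],.031],90+l[2])
for a,cc,r in blobs(np.array(c['image']),*COL['yellow'],amin=60):
    P=np.array([onz(c,p,.064)[:2] for p in cv2.boxPoints(r)],np.float32);print(a,cc,np.round(P,4).tolist())
E
```

```text
('red', array([0.7808, 0.135 ], dtype=float32), 62.7, (0.0414, 0.0063))
('red', array([0.3396, 0.0382], dtype=float32), -44.7, (0.0426, 0.0072))
456 [231.8  89.7] [[0.4106999933719635, -0.1965000033378601], [0.4124000072479248, -0.1809999942779541], [0.4652000069618225, -0.18700000643730164], [0.4634999930858612, -0.20340000092983246]]
111 [249.4 126.3] [[0.477400004863739, -0.2125999927520752], [0.43720000982284546, -0.16259999573230743], [0.46000000834465027, -0.14180000126361847], [0.5022000074386597, -0.19189999997615814]]
1327 [492.1 187.2] [[0.6021000146865845, 0.04439999908208847], [0.5216000080108643, 0.04830000177025795], [0.5289000272750854, 0.07590000331401825], [0.6103000044822693, 0.07419999688863754]]
```

```bash
python3 - <<'E'
from h import *
for f in('w21','t21'):
    c=load(f);im=np.array(c['image'])
    for a,cc,r in blobs(im,[18,90,130],[36,255,255],amin=150):
        P=np.array([onz(c,p,.064)[:2] for p in cv2.boxPoints(r)],np.float32);rr=cv2.minAreaRect(P);print(f,a,cc,np.round(rr[0],4),np.round(rr[1],4),rr[2])
plan([.436,-.19,.031],83)
c=load('w21');cv2.imwrite('pics/w21b.png',c['image'][0:220,100:400,::-1])
E
```

```text
w21 5432 [232.5  90.5] [ 0.4379 -0.1934] [0.0618 0.0851] 82.96036529541016
w21 391 [74.4 91.3] [ 0.4183 -0.3387] [0.0197 0.0204] 32.43223571777344
w21 160 [ 65.8 126. ] [ 0.4471 -0.3608] [0.0454 0.0123] 71.2182846069336
w21 775 [ 29.7 142.9] [ 0.46   -0.3961] [0.0314 0.0311] 32.23550796508789
w21 1923 [497.3 189.4] [0.5668 0.0646] [0.0889 0.0324] 5.0917792320251465
w21 315 [108.3 165.7] [ 0.491  -0.3252] [0.0191 0.0219] 75.63369750976562
w21 500 [445.8 274.2] [0.6595 0.0177] [0.0768 0.0241] 20.62358856201172
w21 243 [ 55.9 281.9] [ 0.6112 -0.4162] [0.0146 0.0669] 70.74259948730469
t21 3707 [176.9 172. ] [0.602  0.2085] [0.2361 0.1317] 88.2277603149414
t21 168 [405.2 228.7] [ 0.4536 -0.3877] [0.0324 0.0547] 34.402713775634766
yaw 83.0 turn 0.0 shift [ 1.117 -0.247  1.962] tilt 0.06
```

View pics/w21b.png

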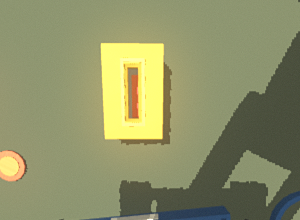

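Yellow B is upright with its slot centred at crop pixel (133,90). That puts the box at about (0.437, -0.192), yaw -7°, with the token and lock well clear of the fingers.

Emit:
move_arm(linear=[[0.4,-0.1,0.2],[0.9,-0.23,0.4],[0.9,-0.23,0.4]], delta_rot=[[0,0,0],[0,0,0],[0,0,0]], fingers=[88,88,88])

```text
clock: 48.7
eef_pos: [0.4473, -0.1883, 0.1518]
tool_rot: [-0.192, -3.126, -0.009]
wrist_force: [-0.2, -0.0, -0.1]
finger_gap: 0.0876
grip_force: 0.0
```

Emit:
move_arm(linear=[[0.2,-0.03,0.4],[0.2,-0.03,0.58],[0.2,-0.03,0.58],[0.2,-0.03,0.58]], delta_rot=[[0,0,0],[0,0,0],[0,0,0],[0,0,0]], fingers=[88,88,88,88])

```text
clock: 49.1
eef_pos: [0.4376, -0.1916, 0.1105]
tool_rot: [-0.191, -3.136, -0.001]
wrist_force: [-0.3, -0.6, 0.6]
finger_gap: 0.0878
grip_force: 0.0
```

```bash
python3 - <<'E'
from h import *
plan([.437,-.192,.0315],83)
E
```

```text
yaw 83.0 turn 0.0 shift [ 0.007 -0.006  0.988] tilt 0.02
```

Emit:
move_arm(linear=[[0,0,0.3],[0,0,0.7],[0,0,0.985],[0,0,0.985]], delta_rot=[[0,0,0],[0,0,0],[0,0,0],[0,0,0]], fingers=[88,88,88,88])

```text
clock: 49.5
eef_pos: [0.4361, -0.1906, 0.0301]
tool_rot: [-0.191, -3.133, -0.004]
wrist_force: [-0.4, -0.2, 0.6]
finger_gap: 0.0881
grip_force: 0.0
```

Emit:
move_arm(linear=[[0,0,0],[0,0,0],[0,0,0],[0,0,0],[0,0,0],[0,0,0]], delta_rot=[[0,0,0],[0,0,0],[0,0,0],[0,0,0],[0,0,0],[0,0,0]], fingers=[45,45,45,45,45,45])

```text
clock: 50.1
eef_pos: [0.4376, -0.1915, 0.0328]
tool_rot: [0.192, 3.134, 0.0]
wrist_force: [-0.2, 3.3, 5.6]
finger_gap: 0.0556
grip_force: 40.0
```

Emit:
move_arm(linear=[[0,0,-0.2],[0,0,-0.5],[0,0,-1.0],[0,0,-1.0]], delta_rot=[[0,0,0],[0,0,0],[0,0,0],[0,0,0]], fingers=[45,45,45,45])

```text
clock: 50.5
eef_pos: [0.4392, -0.1934, 0.1159]
tool_rot: [0.191, 3.129, -0.007]
wrist_force: [1.5, -0.9, -6.3]
finger_gap: 0.0555
grip_force: 40.0
```

Emit:
move_arm(linear=[[0,0,-0.3],[0,0,-0.3],[0,0,-0.3]], delta_rot=[[0,0,-0.058],[0,0,-0.058],[0,0,-0.058]], fingers=[45,45,45])

```text
clock: 50.8
eef_pos: [0.4363, -0.1913, 0.1345]
tool_rot: [-0.052, -3.14, -0.001]
wrist_force: [-0.3, -0.0, -7.7]
finger_gap: 0.0561
grip_force: 40.0
```

```bash
python3 - <<'E'
from h import *
plan([.6105,.165,.136],88.2);print(env.observe()['finger_gap'])
E
```

```text
yaw 88.1 turn -0.001 shift [-2.036  4.519 -0.019] tilt 0.06
0.056146842072048904
```

Emit:
move_arm(linear=[[-0.2,0.4,0],[-0.41,0.9,0]], delta_rot=[[0,0,0],[0,0,0]], fingers=[45,45])

```text
clock: 51.0
eef_pos: [0.4711, -0.1208, 0.1337]
tool_rot: [-0.058, -3.139, -0.001]
wrist_force: [0.6, -0.1, -6.7]
finger_gap: 0.0559
grip_force: 40.0
```

Emit:
move_arm(linear=[[-0.2,0.4,0],[-0.41,0.9,0]], delta_rot=[[0,0,0],[0,0,0]], fingers=[45,45])

```text
clock: 51.2
eef_pos: [0.5062, -0.0486, 0.1334]
tool_rot: [-0.054, -3.138, -0.001]
wrist_force: [0.6, -0.7, -7.1]
finger_gap: 0.0559
grip_force: 40.0
```

Emit:
move_arm(linear=[[-0.2,0.4,0],[-0.41,0.9,0]], delta_rot=[[0,0,0],[0,0,0]], fingers=[45,45])

```text
clock: 51.4
eef_pos: [0.5411, 0.0224, 0.1331]
tool_rot: [-0.053, -3.138, -0.0]
wrist_force: [1.0, -0.3, -6.5]
finger_gap: 0.0559
grip_force: 40.0
```

Emit:
move_arm(linear=[[-0.2,0.4,0],[-0.41,0.9,0]], delta_rot=[[0,0,0],[0,0,0]], fingers=[45,45])

```text
clock: 51.6
eef_pos: [0.576, 0.0931, 0.1327]
tool_rot: [-0.053, -3.137, 0.001]
wrist_force: [1.6, -0.8, -7.2]
finger_gap: 0.056
grip_force: 40.0
```

Emit:
move_arm(linear=[[-0.2,0.4,0],[-0.41,0.9,0],[-0.41,0.9,0],[-0.41,0.9,0],[-0.41,0.9,0]], delta_rot=[[0,0,0],[0,0,0],[0,0,0],[0,0,0],[0,0,0]], fingers=[45,45,45,45,45])

```text
clock: 52.1
eef_pos: [0.6105, 0.1624, 0.1334]
tool_rot: [-0.05, -3.137, 0.001]
wrist_force: [-0.2, -0.2, -7.5]
finger_gap: 0.0557
grip_force: 40.0
```

```bash
python3 - <<'E'
from h import *
plan([.6105,.165,.0375],88.2)
w=cap('wrist','w22')
cv2.imwrite('pics/w22b.png',w['image'][:,:,::-1])
E
```

```text
yaw 88.2 turn -0.0 shift [1.000e-03 3.300e-02 1.199e+00] tilt 0.22
```

View pics/w22b.png

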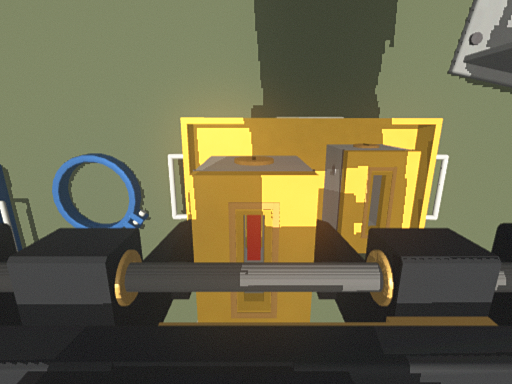

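Yellow A stands at right in the tray, and the held box hangs over the free left half. Lowering it.

Emit:
move_arm(linear=[[0,0.03,0.3],[0,0.03,0.6],[0,0.03,0.8],[0,0.03,0.8]], delta_rot=[[0,0,0],[0,0,0],[0,0,0],[0,0,0]], fingers=[45,45,45,45])

```text
clock: 52.55
eef_pos: [0.6095, 0.1644, 0.0685]
tool_rot: [-0.051, -3.135, 0.001]
wrist_force: [-0.1, -0.6, -7.1]
finger_gap: 0.0554
grip_force: 40.0
```

Emit:
move_arm(linear=[[0,0,0.1],[0,0,0.2],[0,0,0.3],[0,0,0.38],[0,0,0.4],[0,0,0.41],[0,0,0.41],[0,0,0.41]], delta_rot=[[0,0,0],[0,0,0],[0,0,0],[0,0,0],[0,0,0],[0,0,0],[0,0,0],[0,0,0]], fingers=[45,45,45,45,45,45,45,45])

```text
clock: 53.35
eef_pos: [0.6124, 0.1655, 0.0394]
tool_rot: [0.049, 3.14, 0.0]
wrist_force: [-1.0, -0.6, -6.5]
finger_gap: 0.0556
grip_force: 40.0
```

Emit:
move_arm(linear=[[0,0,0.01],[0,0,0.02],[0,0,0.02],[0,0,0.02]], delta_rot=[[0,0,0],[0,0,0],[0,0,0],[0,0,0]], fingers=[45,45,45,45])

```text
clock: 53.75
eef_pos: [0.6123, 0.1655, 0.0379]
tool_rot: [0.049, 3.141, 0.0]
wrist_force: [-0.7, 0.6, -1.9]
finger_gap: 0.0558
grip_force: 40.0
```

Emit:
move_arm(linear=[[0,0,0.012],[0,0,0.012],[0,0,0.012]], delta_rot=[[0,0,0],[0,0,0],[0,0,0]], fingers=[45,45,45])

```text
clock: 54.05
eef_pos: [0.6123, 0.1655, 0.0378]
tool_rot: [0.049, 3.141, -0.0]
wrist_force: [-4.7, -1.6, 6.0]
finger_gap: 0.0557
grip_force: 40.0
```

Emit:
move_arm(linear=[[0,0,0],[0,0,0],[0,0,0],[0,0,0]], delta_rot=[[0,0,0],[0,0,0],[0,0,0],[0,0,0]], fingers=[72,72,72,72])

```text
clock: 54.45
eef_pos: [0.6124, 0.1655, 0.0365]
tool_rot: [0.049, 3.141, 0.0]
wrist_force: [-0.7, -0.5, -0.3]
finger_gap: 0.0721
grip_force: 0.0
```

Emit:
move_arm(linear=[[0,0,-0.3],[0,0,-0.6],[0,0,-1.0],[0,0,-1.0]], delta_rot=[[0,0,0],[0,0,0],[0,0,0],[0,0,0]], fingers=[72,72,72,72])

```text
clock: 54.85
eef_pos: [0.6154, 0.1659, 0.1215]
tool_rot: [0.048, 3.133, 0.001]
wrist_force: [1.0, -0.3, -0.3]
finger_gap: 0.0719
grip_force: 0.0
```

Emit:
move_arm(linear=[[0.4,-0.4,-0.5],[0.9,-0.9,-1.0],[0.9,-0.9,-1.0]], delta_rot=[[0,0,0],[0,0,0],[0,0,0]], fingers=[72,72,72])

```text
clock: 55.15
eef_pos: [0.5367, 0.0946, 0.1972]
tool_rot: [0.049, 3.141, -0.001]
wrist_force: [0.5, 0.7, -0.1]
finger_gap: 0.0725
grip_force: 0.0
```

Emit:
move_arm(linear=[[0.4,-0.4,-0.2],[0.9,-0.9,-0.4],[0.9,-0.9,-0.4],[0.9,-0.9,-0.4]], delta_rot=[[0,0,0],[0,0,0],[0,0,0],[0,0,0]], fingers=[72,72,72,72])

```text
clock: 55.55
eef_pos: [0.4635, 0.0253, 0.2288]
tool_rot: [0.052, 3.139, -0.0]
wrist_force: [-0.1, 0.5, -0.2]
finger_gap: 0.0719
grip_force: 0.0
```

Emit:
move_arm(linear=[[0.4,0,-0.2],[0.9,0,-0.4],[0.9,0,-0.4],[0.9,0,-0.4],[0.9,0,-0.4]], delta_rot=[[0,0,0],[0,0,0],[0,0,0],[0,0,0],[0,0,0]], fingers=[72,72,72,72,72])

```text
clock: 56.05
eef_pos: [0.3925, 0.0287, 0.2597]
tool_rot: [-0.048, -3.141, -0.001]
wrist_force: [0.0, -0.6, -0.9]
finger_gap: 0.0721
grip_force: 0.0
```

```bash
python3 - <<'E'
from h import *
o=env.observe();print(o['clock'],o['eef_pos'],o['finger_gap'])
c=cap('top','t23');s=cap('scene','s23');w=cap('wrist','w23')
cur={}
# grey/brass slot lips: brass blobs on the lids, at z=.069
for f,cc in(('top',c),('wrist',w),('scene',s)):
    for a,cen,r in blobs(np.array(cc['image']),[10,60,90],[24,255,255],amin=25):
        P=np.array([onz(cc,p,.069)[:2] for p in cv2.boxPoints(r)],np.float32);rr=cv2.minAreaRect(P)
        if .04<max(rr[1])<.075 and min(rr[1])<.035 and .2<rr[0][0]<.8: print(f,a,cen,np.round(rr[0],4),np.round(rr[1],3),round(rr[2],1))
# gauge: orange handle in top & scene vs start
for n,x,y in(('top0',c,0),('scene0',s,0)):
    for tag,im in(('start',np.array(load(n)['image'])),('now',x['image'])):
        for a,cen,r in blobs(im,*COL['orange'],amin=40):
            if (n=='top0' and cen[0]<110 and cen[1]>180) or (n=='scene0' and cen[0]>380): print(n,tag,a,cen)
# changes around bystanders
for n,x in(('top0',c),):
    d=np.abs(x['image'].astype(int)-np.array(load(n)['image']).astype(int)).max(2)
    for nm,(u0,u1,v0,v1) in dict(ring=(230,275,155,190),lock=(375,420,205,260),hanger=(60,130,195,248)).items(): print(nm,(d[v0:v1,u0:u1]>40).sum())
E
```

```text
56.05 [0.39249704 0.02865166 0.25974852] 0.07210563553475127
top 109 [204.1 107.6] [0.7792 0.1348] [0.062 0.024] 61.3
top 56 [204.5 123.9] [0.7338 0.132 ] [0.068 0.009] 60.9
top 84 [316.3 155.7] [ 0.6464 -0.1658] [0.021 0.058] 89.2
top 75 [352.7 155.1] [ 0.6469 -0.2631] [0.021 0.058] 88.3
top 167 [ 83.7 216.2] [0.4809 0.4364] [0.064 0.02 ] 76.7
top0 start 79 [ 79.6 214.8]
top0 now 79 [ 79.1 214.5]
scene0 start 141 [397.2 175.6]
scene0 now 126 [397.4 176.6]
ring 0
lock 0
hanger 35
```

```bash
python3 - <<'E'
from h import *
c=load('t23');im=np.array(c['image'])
for q in((.6140,.2626),(.6123,.1655),(.6469,-.2631)):
    u,v=proj(c,[*q,.069]).round().astype(int)
    hsv=cv2.cvtColor(im,cv2.COLOR_RGB2HSV)[v-14:v+15,u-10:u+11]
    m=((hsv[...,2]<110)|(hsv[...,1]<110)).astype(np.uint8)
    n,l,s,cen=cv2.connectedComponentsWithStats(m)
    for i in range(1,n):
        if s[i,4]>15: print(q,s[i],onz(c,cen[i]+[u-10,v-14],.069).round(4))
E
```

```text
(0.614, 0.2626) [ 8  6  4 16 44] [0.6141 0.2629 0.069 ]
(0.6123, 0.1655) [ 9  7  4 16 32] [0.6123 0.1667 0.069 ]
(0.6469, -0.2631) [  6   5  10  22 170] [ 0.6437 -0.2641  0.069 ]
```

All four boxes stand where they were placed, the gauge is on its hanger, and the bystanders have not moved. Handing in.

```bash
python3 -c "
from h import *
print(order.job_done())"
```

```text
the job is handed in; nothing more can be done
None
```

I've handed the job in at about 56 s: by my measurements, all four shutters are set, the boxes stand upright in the trays of their lid colours, the gauge is back on its hanger and the bystanders have not moved. The hand-in returned no verdict.

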